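# Clamp a contact pin in the bench gauge with the ratchet knob

### The arm

A 6-joint arm with a two-finger parallel gripper is mounted at the origin on the work surface. World frame = base frame: x ahead of the robot, y to its left, z up, the work surface at z = 0. Lengths are in m, angles in rad, forces in N, time in s.
With the tool pointing down it reaches from about 0.35 to 0.775 m from the base axis. Payload 7.3 kg.
Tool frame: the origin (TCP) lies on the front face of the gripper's body, between the roots of the fingers; the fingertips stand 66 mm ahead of it and the grasp point (between the pads) lies 47 mm ahead of it; z points along the fingers, y is the direction in which the jaws open and shut (so a half turn about z gives the same grasp; the last joint's range is limited). The gripper opens to 92 mm and grips with 3 to 60 N. Pads are 19 mm wide; open, the fingers measure 130 mm over their backs; the gripper's body (75 mm by 190 mm) begins 47 mm behind the grasp point.
Start: joints at [0.991, 0.342, 1.524, -0, 1.275, -0.146], TCP at [0.221, 0.476, 0.292] pointing down, gripper open.
Joint ranges: [-2.53, 2.53], [-0.77, 2.02], [0.04, 2.7], [-1, 4.14], [0.28, 2.66], [-3.11, 3.11]. Speed limits (rad/s): [2.57, 2.57, 3.14, 3.14, 3.14, 3.14].

### API

Orientations are given as [roll, pitch, yaw] about the fixed x, y, z axes, in that order (R = Rz(yaw) Ry(pitch) Rx(roll)).
In Python, from cell import observe, read_camera, hand_in, search_frame, tip_of gives the robot as it stands. The module is installed in compiled form; this text tells all that it offers.
- The arm moves only by the tool apply_moves, never from a script. Its argument "motion" is a list of rows, each an object with "offset": the shift along the tool's x, y, z in mm, a list of three; "rotation": the turn, a rotation vector about the tool's x, y, z in rad, a list of three. In form: [{"offset": [x, y, z], "rotation": [rx, ry, rz]}, ...]. A call has 1 to 12 rows; each row shifts and turns the pose as measured when the row begins, along the tool's axes as they then stand; what a row does not reach is not made up. A row lasts 1/12 s, in which the tool goes at most 41.7 mm and 7.16 degrees, less where a joint would pass 70% of its speed; a pose out of reach is approached as far as the arm can. A call with a gripper value outside its range is refused whole. "grip" is the closure, from 0 (fully open) to 1 (shut), set as the call begins (left out, the last holds). The fingers move at their own pace and stop on an object; "grip_force" is the grip in N (left out, the last holds). Time passes only in rows, so rows that do not move let the fingers close. It gives the time, the measured TCP pose, the force and the opening at its end, in the units of the state.
- observe(): the state, without advancing time (a new reading comes with each control period).
- read_camera(name): name is "scene" or "side" or "wrist"; returns a dict with "img" (384x512x3 uint8, red, green, blue), "camera_matrix" (3x3 intrinsics, pixels), "R" (3x3) and "t" (3): a world point X has camera coordinates R X + t; the wrist camera has in their place "tool_from_camera" (4x4, takes a point from camera to tool coordinates, whose origin is the TCP and whose axes are the flange's). Camera axes: x right, y down, z forward; pixel columns grow to the right and rows downward; lengths in m; the calibration is good to about 2 mm. The wrist camera is an equidistant fisheye: a pixel r from the principal point sees the ray r / f radians off the axis. A picture is of the moment at which its call begins: read the wrist's pose just before it. There is no depth.
- hand_in(): hands the job in, once; it reports no verdict.
Trained networks look in a picture, given as the dict that the camera call returned (one of the last four; its "shot" number tells which), for a name from the list of things; names that differ only in an ending like _2 or _b are one class to them, and where a whole thing is asked for, a point or a joint stands for the part that bears it (a point fixed in the world has none). Each returns a list of dicts, best first, with "score" (0 to 1); they miss things now and then, are a little off and sometimes report something else, mostly with a low value. They report only what shows in the picture. A call takes as long as a camera call. They do not tell look-alikes from the thing itself.
- search_frame(query, picture): "location" ([x, y, z] in m, in world coordinates, good to about 4 mm: the middle of the surface that is visible of it).
- tip_of(query, picture): "location" ([x, y, z] in m, in world coordinates, good to about 4 mm: a listed point, or the origin of a listed thing).
The state is a dict: "time": time; "qpos": joint angles; "qvel": joint speeds; "joint_efforts": joint torques, N m; "tool_pos": TCP position; "tool_rot": TCP orientation; "contact_force": force on the tool from outside, world axes, zero at the start; "torque": the same for the moment, N m; "opening": finger opening in m.
Only numpy, scipy, OpenCV 4.12 (cv2) and the standard library are available. Lean on these libraries where they do the work, as an engineer would, in place of code of your own. Each camera call takes 0.05 s, during which the arm holds its last target.

### The job

Measure the brass contact pin in the bench gauge: stand it in the blue nest of the slide, push the slide gently by its post until it is fully home under the spindle, then turn the orange ratchet knob clockwise (seen from above) until the spindle clamps the pin and the ratchet slips. Let it slip about an eighth of a turn, never more than a fifth, then let go and leave the pin clamped; do not turn the steel drum under the knob, and leave the spare pin, the mouse and the probe where they are.

Things in the scene. Friction and masses are not known exactly. Their poses are not given: they have to be found in the camera images.
- pin: brass contact pin, the one to measure: round flange 32 mm across and 8 mm high, above it a round stem 20 mm across, 26 mm high overall, 0.08 to 0.17 kg, standing upright on the table. Origin: centre of the underside of the flange, z up along the stem
- spare: black plastic pin of the same shape and size: leave it alone. Origin: centre of its underside
- mouse: black computer mouse, 105 x 60 x 34 mm: leave it alone. Origin: centre of its underside
- probe: test probe with black rubber grip and steel tube, about 150 mm long along its x, 16 mm high: leave it alone. Origin: underside, near the middle
- gauge: fixed grey bench gauge. Origin on the vertical spindle axis at table height; x points from the slide's outer end to the column (push direction), z up. Column 80 mm wide, x = 70 to 115 mm, to 125 mm high; its arm (44 mm wide, 99 to 125 mm high) reaches over the axis. Above it: steel drum, 36 mm across, 126 to 150 mm high; on that the orange knob, 24 mm across, 150 to 186 mm high
- knob (a point): point on the axis of the orange ratchet knob at the height to grip: 175 mm above the table, 11 mm below the knob's top, 25 mm above the drum. The knob is round, 24 mm across, and never moves up or down. Turning it clockwise seen from above carries the drum along and lowers the spindle by 3.2 mm per rad; it stays where it is left. Turn in several grips, held firmly (20 N or more)
- ratchet (a joint): how far the orange knob has slipped on the drum, rad: 0 at the start, when the white bar on the knob's top and the red mark on the drum's top edge point the same way. While knob and drum turn together (about 0.15 N m) it does not change; once the pin is clamped the drum stops and, at about 0.27 N m, the knob slips clockwise on it and this grows. The slip keeps the clamp force to about 40 N
- slide (a joint): travel of the slide in m: about 0 to 0.02 at the start (out), 0.110 when fully home against its stop; moves along the gauge's x, about 2.5 N of friction, stays where it is left. The slide does not touch the spindle
- nest (a point): centre of the floor of the round pocket in the blue block (56 x 56 mm, top 40 mm above the table) on the slide: pocket 34.5 mm across, 8 mm deep, chamfered, floor 32 mm above the table, so the pin's flange sits flush in it. With the slide home it lies on the spindle axis
- post (a point): point on the axis of the black push post on the slide: round, 16 mm across, upright, from 26 to 68 mm above the table (this point 58 mm above it), 80 mm from the nest on the side away from the column. Push it towards the column, or pinch and move it, from above
- spindle (a point): fixed point on the spindle axis, 99 mm above the table, under the gauge's arm, where the 12 mm steel spindle comes out and hangs down. The spindle's flat lower face starts an unknown 2 to 11 mm above the top of a pin standing in the nest with the slide home; this point does not move with it
- rail: aluminium rail that carries the slide, fixed to the table in front of the gauge, 62 mm wide, 17 mm high, from 230 mm before to 45 mm behind the spindle axis. Origin and axes as the gauge's
Mind the look-alikes: they are no part of the job. There is more than one size of the gauge; the job needs the middle-sized.

How it is judged:
By the outcome, as a careful person would: the job done as asked, in the order asked, and still so for the second after the job is handed in, with the robot touching nothing.
It also fails if it takes over 72 s, if anything falls off the work surface, if the arm or the gripper's body presses on something with over 40 N, if the wrist force passes 120 N, or if a joint passes its speed limit or range.

## Working session

There is one attempt and no reset: what is moved stays moved. The work goes in short steps, Python scripts to look and compute and a tool call to move; the robot and the scene stay as the last step left them, time stands still between calls to the robot, and variables do not carry over. Pictures are saved under pics/ and viewed, and the job is handed in when it is done.

Besides the shell and the picture viewer there is one more tool, called after "Call:" as name(argument=value, ...) on one line, values as JSON. apply_moves: Moves the arm, as the interface text tells. Its arguments: {"type":"object","properties":{"motion":{"type":"array"},"grip":{"type":"number"},"grip_force":{"type":"number"}},"required":["motion"]}

```bash
mkdir -p pics
cat > h.py <<'E'
import numpy as np, cv2
from cell import observe, read_camera, hand_in, search_frame, tip_of
def save(p,name,crop=None,scale=1.5):
    im=p["img"][:,:,::-1]
    if crop: x0,y0,x1,y1=crop; im=im[y0:y1,x0:x1]
    im=cv2.resize(im,None,fx=scale,fy=scale,interpolation=cv2.INTER_CUBIC); cv2.imwrite("pics/"+name,im)
def proj(p,X):
    c=np.asarray(p["R"])@np.asarray(X)+np.asarray(p["t"]); u=np.asarray(p["camera_matrix"])@c; return u[:2]/u[2]
def ray(p,uv,z):
    K=np.asarray(p["camera_matrix"]);R=np.asarray(p["R"]);t=np.asarray(p["t"])
    d=R.T@(np.linalg.inv(K)@np.array([uv[0],uv[1],1.]));o=-R.T@t
    return o+d*(z-o[2])/d[2]
E
python3 - <<'E'
from h import *
np.set_printoptions(precision=4,suppress=True)
s=observe();print(s["time"],s["tool_pos"],s["tool_rot"],s["opening"])
for n in ["scene","side"]:
    p=read_camera(n);save(p,n+"0.png")
    print(n,-np.asarray(p["R"]).T@p["t"])
    for q in ["pin","spare","mouse","probe","gauge","knob","nest","post","spindle","rail"]:
        for r in tip_of(q,p)[:4]: print(q,np.round(r["score"],2),np.round(r["location"],3),proj(p,r["location"]).round())
E
```

```text
0.0 [0.2205 0.4761 0.2915] [-3.1401 -0.0002  2.7078] 0.0920743789783267
scene [1.0692 0.3641 0.8891]
pin 0.56 [0.481 0.257 0.002] [346. 277.]
spare 0.27 [ 0.666 -0.059  0.   ] [197. 271.]
mouse 0.66 [0.696 0.319 0.001] [330. 366.]
probe 0.69 [ 0.674 -0.329 -0.002] [117. 226.]
probe 0.44 [ 0.478 -0.073  0.055] [235. 206.]
gauge 0.89 [ 0.664 -0.061 -0.   ] [196. 270.]
gauge 0.85 [ 0.633 -0.202 -0.001] [162. 237.]
gauge 0.64 [ 0.262 -0.386 -0.001] [195. 138.]
knob 0.9 [ 0.635 -0.203  0.119] [153. 207.]
knob 0.86 [ 0.262 -0.386  0.237] [187.  74.]
knob 0.6 [ 0.662 -0.062  0.176] [189. 225.]
nest 0.58 [ 0.551 -0.07   0.033] [220. 230.]
post 0.94 [ 0.478 -0.072  0.057] [235. 206.]
spindle 0.86 [ 0.635 -0.209  0.068] [155. 219.]
spindle 0.78 [ 0.259 -0.386  0.134] [191. 103.]
spindle 0.68 [ 0.66  -0.06   0.103] [194. 244.]
spindle 0.55 [0.697 0.317 0.002] [329. 366.]
rail 0.98 [ 0.665 -0.062 -0.001] [196. 270.]
side [-0.0209 -0.633   0.7775]
pin 0.71 [ 0.554 -0.067  0.033] [282. 210.]
pin 0.51 [0.473 0.258 0.   ] [190. 175.]
spare 0.65 [ 0.489 -0.222  0.002] [307. 265.]
mouse 0.85 [ 0.697  0.318 -0.003] [235. 141.]
probe 0.75 [ 0.672 -0.328 -0.004] [389. 254.]
gauge 0.86 [ 0.662 -0.064 -0.   ] [309. 201.]
gauge 0.8 [ 0.636 -0.205 -0.004] [341. 234.]
knob 0.94 [ 0.631 -0.204  0.114] [346. 201.]
knob 0.9 [ 0.264 -0.388  0.237] [294. 305.]
knob 0.87 [ 0.665 -0.064  0.171] [315. 151.]
nest 0.58 [ 0.552 -0.067  0.03 ] [282. 212.]
post 0.63 [ 0.475 -0.073  0.057] [262. 219.]
spindle 0.65 [ 0.66  -0.064  0.101] [311. 173.]
spindle 0.6 [ 0.264 -0.391  0.134] [292. 341.]
rail 0.85 [ 0.664 -0.063 -0.001] [309. 201.]
rail 0.65 [ 0.488 -0.226 -0.004] [307. 268.]
```

View pics/scene0.png

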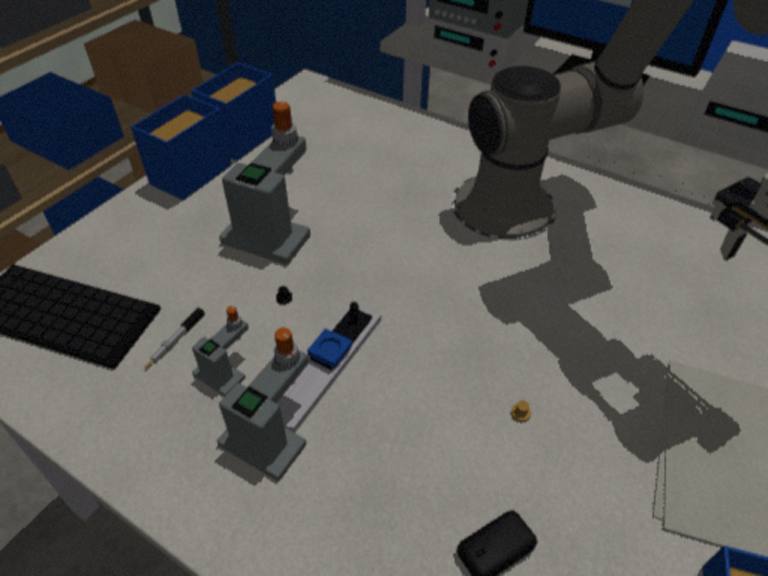

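View pics/side0.png

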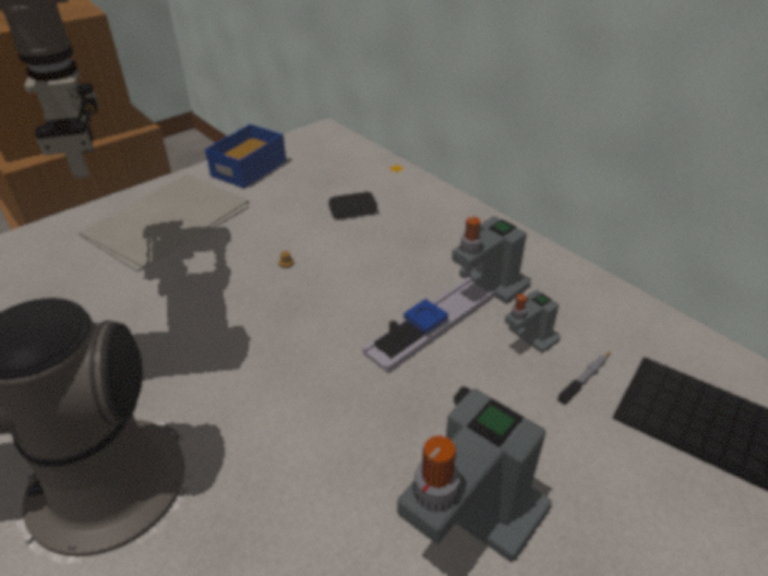

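Look-alikes, in original 512×384 scene pixels:
- **Pin:** brass pin at (347,273), black spare at (189,197).
- **Gauges:** large at (190,100), small at (150,225), and the middle one with the rail and blue nest at (190,250).

I choose the brass pin and the gauge with the rail, whose knob height of about 0.175 m matches. Next I check both in close crops.

Run:
```python
from h import *
np.set_printoptions(precision=4,suppress=True)
p=read_camera("scene");a=p["img"]
s=read_camera("side");b=s["img"]
def c(im,x0,y0,w,h,f): return cv2.resize(im[y0:y0+h,x0:x0+w,::-1],None,fx=f,fy=f,interpolation=cv2.INTER_CUBIC)
top=np.hstack([c(a,140,190,120,90,3.3),c(b,235,130,120,90,3.3)])
bot=np.hstack([c(a,310,240,60,45,6.6),c(b,160,150,60,45,6.6)])
cv2.imwrite("pics/crop1.png",np.vstack([top,bot]))
for q in (p,s):
    m=cv2.inRange(cv2.cvtColor(q["img"],cv2.COLOR_RGB2HSV),(10,110,60),(30,255,255))
    n,l,st,ce=cv2.connectedComponentsWithStats(m)
    for i in range(1,n):
        if st[i,4]>15: print(st[i],ce[i], ray(q,ce[i],0.012))
```

```text
[116  26  10   6  22] [120.5     27.5909] [-0.158  -1.1495  0.012 ]
[142  52  28  16 205] [155.0244  59.3561] [-0.0315 -0.8246  0.012 ]
[182  68  11   9  62] [187.0806  71.3226] [-0.0315 -0.6558  0.012 ]
[102  74  32  19 273] [117.4725  82.9927] [ 0.1793 -0.8249  0.012 ]
[ 1 96  6 11 19] [  3.7368 101.1053] [ 0.4911 -1.0832  0.012 ]
[151 204   7   7  33] [153.7879 206.8182] [ 0.5732 -0.2818  0.012 ]
[183 218  12  10  86] [188.1628 222.686 ] [ 0.5648 -0.1659  0.012 ]
[341 267  13  14 116] [347.319  273.7845] [0.4765 0.2576 0.012 ]
[487 379  18   5  51] [493.0196 381.7451] [0.5479 0.6068 0.012 ]
[   0    0  112  152 7707] [46.7088 84.1842] [0.3619 1.1362 0.012 ]
[128  77  19  16  95] [136.0105  84.8316] [0.6364 0.8929 0.012 ]
[151  93  25  13 152] [163.0724  98.4671] [0.6589 0.7181 0.012 ]
[260 110   9   5  29] [263.8276 111.8966] [0.8867 0.3843 0.012 ]
[312 145   8   6  33] [315.1515 146.9697] [0.8618 0.1015 0.012 ]
[186 168   9  10  59] [190.0678 173.0339] [0.473  0.2523 0.012 ]
[345 196   5   6  21] [347.2857 198.    ] [ 0.7433 -0.1331  0.012 ]
[282 290  21  34 382] [292.4895 303.4241] [ 0.3819 -0.2815  0.012 ]
```

View pics/crop1.png

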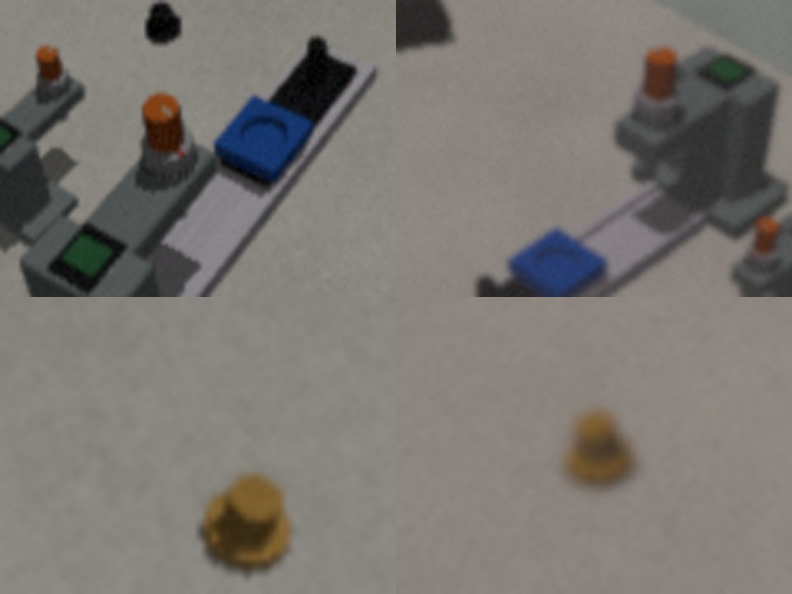

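The crops confirm both choices: the brass pin stands near (0.475, 0.256), and the middle gauge has the orange knob with white bar and red mark. Next I write a planner helper that turns targets into tool-frame rows.

```bash
cat >> h.py <<'E'
from scipy.spatial.transform import Rotation as Ro
def plan(target,yaw,step=38.,rstep=0.11,n=None):
    s=observe();P=np.array(s["tool_pos"]);R=Ro.from_euler("xyz",s["tool_rot"])
    T=np.array(target);RT=Ro.from_euler("xyz",[np.pi,0,yaw])
    full=(R.inv()*RT).as_rotvec()
    n=n or int(max(np.ceil(np.linalg.norm(T-P)*1000/step),np.ceil(np.linalg.norm(full)/rstep),1))
    for k in range(n):
        d=R.inv().apply((T-P)/(n-k))*1000; rv=(R.inv()*RT).as_rotvec()/(n-k)
        print([round(float(x),1) for x in d],[round(float(x),3) for x in rv])
        P=P+R.apply(d/1000);R=R*Ro.from_rotvec(rv)
def st():
    s=observe();print("t",round(s["time"],2),"p",np.round(s["tool_pos"],4),"r",np.round(s["tool_rot"],4),"op",round(s["opening"],4),"F",np.round(s["contact_force"],2),"T",np.round(s["torque"],3),"q",np.round(s["qpos"],3));return s
E
python3 - <<'E'
from h import *
st()
p=read_camera("wrist");print(np.round(p["tool_from_camera"],3),p["camera_matrix"])
plan([0.475,0.256,0.20],-3.085)
E
```

```text
t 1.2 p [0.2207 0.4764 0.2922] r [3.1415 0.     2.7078] op 0.0916 F [ 0.21 -0.17  0.37] T [-0.018 -0.012  0.021] q [ 0.991  0.342  1.524 -0.     1.275 -0.146]
[[-0.    -0.963 -0.27   0.073]
 [ 1.     0.    -0.     0.   ]
 [ 0.    -0.27   0.963 -0.092]
 [ 0.     0.     0.     1.   ]] [[297.31863964   0.         254.10326264]
 [  0.         297.31863964 186.90868737]
 [  0.           0.           1.        ]]
[-32.3, -9.3, 9.2] [0.0, 0.0, -0.049]
[-31.8, -10.9, 9.2] [0.0, 0.0, -0.049]
[-31.3, -12.4, 9.2] [0.0, 0.0, -0.049]
[-30.6, -14.0, 9.2] [0.0, 0.0, -0.049]
[-29.9, -15.4, 9.2] [0.0, 0.0, -0.049]
[-29.1, -16.9, 9.2] [0.0, 0.0, -0.049]
[-28.3, -18.3, 9.2] [0.0, 0.0, -0.049]
[-27.3, -19.7, 9.2] [0.0, 0.0, -0.049]
[-26.3, -21.0, 9.2] [0.0, 0.0, -0.049]
[-25.3, -22.2, 9.2] [0.0, 0.0, -0.049]
```

Call:
apply_moves(motion=[{"offset": [-32, -9, 9], "rotation": [0, 0, -0.05]}, {"offset": [-32, -11, 9], "rotation": [0, 0, -0.05]}, {"offset": [-31, -12, 9], "rotation": [0, 0, -0.05]}, {"offset": [-31, -14, 9], "rotation": [0, 0, -0.05]}, {"offset": [-30, -15, 9], "rotation": [0, 0, -0.05]}, {"offset": [-29, -17, 9], "rotation": [0, 0, -0.05]}, {"offset": [-28, -18, 9], "rotation": [0, 0, -0.05]}, {"offset": [-27, -20, 9], "rotation": [0, 0, -0.05]}, {"offset": [-26, -21, 9], "rotation": [0, 0, -0.05]}, {"offset": [-25, -22, 9], "rotation": [0, 0, -0.05]}, {"offset": [0, 0, 0], "rotation": [0, 0, 0]}], grip=0)

```text
time: 2.17
tool_pos: [0.488, 0.2542, 0.1993]
tool_rot: [3.136, 0.005, -3.042]
contact_force: [-0.2, -0.5, 0.8]
opening: 0.0919
```

```bash
cat >> h.py <<'E'
def wproj(p,s,X):
    R=Ro.from_euler("xyz",s["tool_rot"]).as_matrix();M=np.asarray(p["tool_from_camera"])
    xt=R.T@(np.asarray(X)-s["tool_pos"]);c=M[:3,:3].T@(xt-M[:3,3])
    th=np.arctan2(np.hypot(c[0],c[1]),c[2]);K=np.asarray(p["camera_matrix"]);ph=np.arctan2(c[1],c[0])
    return np.array([K[0,2]+K[0,0]*th*np.cos(ph),K[1,2]+K[1,1]*th*np.sin(ph)])
def wray(p,s,uv,z):
    R=Ro.from_euler("xyz",s["tool_rot"]).as_matrix();M=np.asarray(p["tool_from_camera"]);K=np.asarray(p["camera_matrix"])
    a=(uv[0]-K[0,2])/K[0,0];b=(uv[1]-K[1,2])/K[1,1];th=np.hypot(a,b)
    c=np.array([np.sin(th)*a/max(th,1e-9),np.sin(th)*b/max(th,1e-9),np.cos(th)])
    o=R@M[:3,3]+s["tool_pos"];d=R@M[:3,:3]@c
    return o+d*(z-o[2])/d[2]
E
python3 - <<'E'
from h import *
s=st();p=read_camera("wrist");save(p,"w1.png")
for r in tip_of("pin",p)[:2]: print(r)
m=cv2.inRange(cv2.cvtColor(p["img"],cv2.COLOR_RGB2HSV),(10,110,60),(30,255,255))
n,l,stt,ce=cv2.connectedComponentsWithStats(m)
for i in range(1,n):
    if stt[i,4]>30: print(stt[i],ce[i], wray(p,s,ce[i],0.015))
print(wproj(p,s,[0.475,0.256,0.026]))
E
```

```text
t 2.17 p [0.488  0.2542 0.1993] r [ 3.1355  0.0055 -3.042 ] op 0.0919 F [-0.24 -0.51  0.8 ] T [ 0.008  0.033 -0.063] q [ 0.339  0.474  1.592  0.005  1.069 -1.334]
{'location': [0.4723, 0.2617, 0.0002], 'score': 0.57}
[240 149  32  32 787] [255.90597205 164.90343075] [0.47158259 0.25596021 0.015     ]
[ 97 235  20  44 429] [104.48251748 256.31002331] [0.59349803 0.09212377 0.015     ]
[392 235  20  44 428] [403.70093458 255.99065421] [0.55967241 0.43848903 0.015     ]
[ 241  277  232   28 1138] [367.57644991 293.84710018] [0.61308817 0.4055435  0.015     ]
[364 350  13  32 188] [371.21276596 365.30851064] [0.75099303 0.45724843 0.015     ]
[255.71294153 171.01062932]
```

View pics/w1.png

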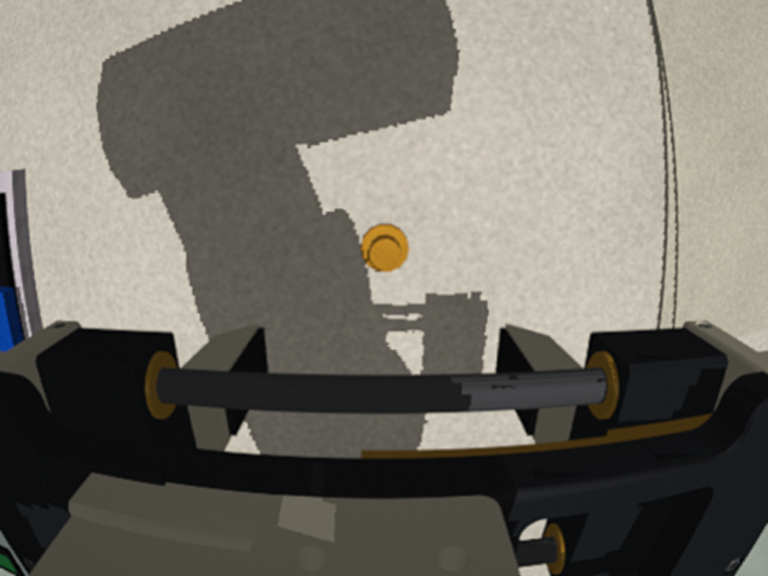

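The wrist view shows the brass pin at (256,165) in original pixels, upright, with the gripper rotated as planned. Next I fit its silhouette.

```bash
cat >> h.py <<'E'
from scipy.optimize import least_squares
def fitpin(p,s,z0=0.0,x0=(0.472,0.256)):
    m=cv2.inRange(cv2.cvtColor(p["img"],cv2.COLOR_RGB2HSV),(10,110,40),(32,255,255))
    n,l,stt,ce=cv2.connectedComponentsWithStats(m)
    c=wproj(p,s,[*x0,z0+.013]);i=min(range(1,n),key=lambda i:np.hypot(*(ce[i]-c)) if stt[i,4]>100 else 1e9)
    m=(l==i).astype(np.uint8);a=np.linspace(0,2*np.pi,40)
    def mod(x):
        pts=[wproj(p,s,[x[0]+r*np.cos(t),x[1]+r*np.sin(t),z0+z]) for r,z in((.016,0),(.016,.008),(.01,.026)) for t in a]
        h=cv2.convexHull(np.array(pts,np.float32));M=cv2.moments(h);return M,h
    mm=cv2.moments(cv2.convexHull(cv2.findNonZero(m)))
    T=np.array([mm["m10"]/mm["m00"],mm["m01"]/mm["m00"]])
    f=lambda x:np.array([mod(x)[0]["m10"]/mod(x)[0]["m00"],mod(x)[0]["m01"]/mod(x)[0]["m00"]])-T
    r=least_squares(f,x0,diff_step=1e-3);return r.x,mm["m00"],mod(r.x)[0]["m00"]
E
python3 - <<'E'
from h import *
s=st();p=read_camera("wrist");x=fitpin(p,s);print(x)
plan([x[0][0],x[0][1],0.12],-3.085)
plan([0.47,0.257,0.12],-3.085)
E
```

```text
t 2.27 p [0.485  0.2569 0.2004] r [ 3.1339  0.0041 -3.0437] op 0.0916 F [-1.59  0.   -0.19] T [0.05  0.008 0.011] q [ 0.344  0.471  1.594  0.007  1.071 -1.328]
(array([0.47361132, 0.25632429]), 761.5, 855.3495171376271)
[3.7, -0.4, 26.9] [0.003, 0.001, 0.014]
[3.7, -0.3, 26.9] [0.003, 0.001, 0.014]
[3.6, -0.3, 26.9] [0.003, 0.001, 0.014]
[4.9, -0.0, 26.9] [0.003, 0.001, 0.014]
[4.8, -0.0, 26.9] [0.003, 0.001, 0.014]
[4.8, -0.0, 26.9] [0.003, 0.001, 0.014]
```

Call:
apply_moves(motion=[{"offset": [4, 0, 20], "rotation": [0.003, 0.001, 0.014]}, {"offset": [4, 0, 20], "rotation": [0.003, 0.001, 0.014]}, {"offset": [4, 0, 20], "rotation": [0.003, 0.001, 0.014]}, {"offset": [0, 0, 15], "rotation": [0, 0, 0]}, {"offset": [0, 0, 0], "rotation": [0, 0, 0]}, {"offset": [0, 0, 0], "rotation": [0, 0, 0]}])

```text
time: 2.82
tool_pos: [0.4681, 0.2643, 0.1281]
tool_rot: [3.139, 0.008, -3.08]
contact_force: [-0.3, -0.6, -0.2]
opening: 0.0917
```

Run:
```python
from h import *
s=st();p=read_camera("wrist");x=fitpin(p,s);print(x);save(p,"w2.png")
plan([x[0][0],x[0][1],0.078],-3.085,n=3)
s=st()
```

```text
t 2.82 p [0.4681 0.2643 0.1281] r [ 3.1391  0.0078 -3.0802] op 0.0917 F [-0.32 -0.56 -0.17] T [0.088 0.065 0.   ] q [ 0.371  0.548  1.701 -0.     0.884 -1.261]
(array([0.47368759, 0.25643816]), 1309.5, 1464.6910825303057)
[-1.6, -2.8, 16.7] [0.001, 0.003, 0.002]
[-1.6, -2.7, 16.7] [0.001, 0.003, 0.002]
[-1.7, -2.7, 16.7] [0.001, 0.003, 0.002]
t 2.87 p [0.468  0.2643 0.1282] r [ 3.139   0.0079 -3.0803] op 0.0919 F [-1.04 -0.15 -0.88] T [0.025 0.078 0.007] q [ 0.371  0.547  1.701  0.     0.884 -1.261]
```

View pics/w2.png

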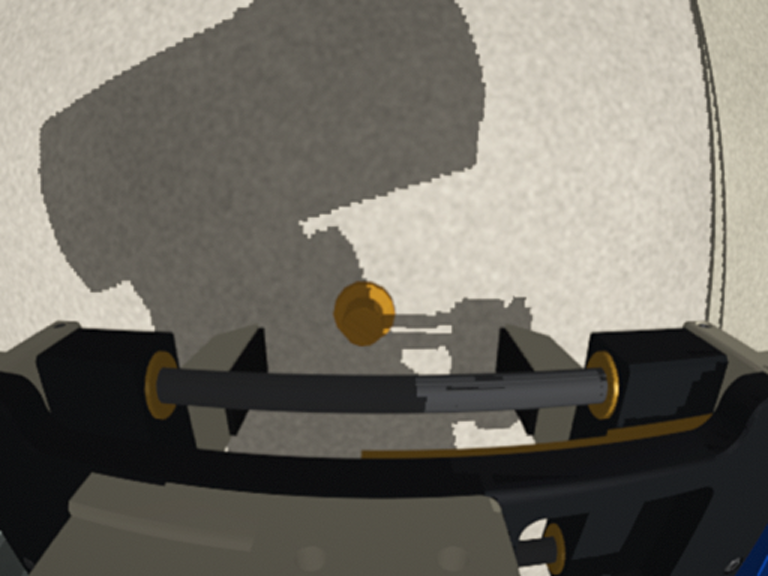

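The wrist view shows the pin at (242,209) in original pixels, off-centre to the left between the fingers. The two fits agree on (0.4737, 0.2564), so I centre on that above the pin first.

Call:
apply_moves(motion=[{"offset": [-3, -4, 10], "rotation": [0, 0.004, 0.002]}, {"offset": [-3, -4, 10], "rotation": [0, 0.004, 0.002]}, {"offset": [0, 0, 6], "rotation": [0, 0, 0]}, {"offset": [0, 0, 0], "rotation": [0, 0, 0]}])

```text
time: 3.2
tool_pos: [0.4765, 0.2578, 0.1036]
tool_rot: [3.137, 0.006, -3.083]
contact_force: [-0.2, -0.1, -0.7]
opening: 0.0918
```

Run:
```python
from h import *
s=st();p=read_camera("wrist");x=fitpin(p,s);print(x)
plan([x[0][0],x[0][1],0.078],-3.085,n=2)
```

```text
t 3.2 p [0.4765 0.2578 0.1036] r [ 3.1368  0.0059 -3.0827] op 0.0918 F [-0.22 -0.08 -0.65] T [ 0.07   0.031 -0.033] q [ 0.353  0.591  1.708  0.004  0.836 -1.279]
(array([0.47369716, 0.25649456]), 1682.5, 1869.9104337525787)
[1.6, -0.6, 13.0] [0.002, 0.003, 0.001]
[1.6, -0.6, 13.0] [0.002, 0.003, 0.001]
```

Call:
apply_moves(motion=[{"offset": [1.5, -0.5, 13], "rotation": [0.002, 0.003, 0]}, {"offset": [1.0, -0.5, 13], "rotation": [0.002, 0.003, 0]}, {"offset": [0, 0, 0], "rotation": [0, 0, 0]}, {"offset": [0, 0, 0], "rotation": [0, 0, 0]}])

```text
time: 3.58
tool_pos: [0.4759, 0.2566, 0.0784]
tool_rot: [3.14, 0.003, -3.084]
contact_force: [0.3, -0.4, 0.3]
opening: 0.0918
```

Run:
```python
from h import *
s=st();plan([0.4737,0.2565,0.0775],-3.085,n=1)
```

```text
t 3.58 p [0.4759 0.2566 0.0784] r [ 3.1400e+00  2.7000e-03 -3.0843e+00] op 0.0918 F [ 0.31 -0.4   0.33] T [ 0.049 -0.044 -0.005] q [ 3.520e-01  6.300e-01  1.724e+00  1.000e-03  7.840e-01 -1.276e+00]
[2.2, 0.1, 0.9] [0.002, 0.003, 0.001]
```

Call:
apply_moves(motion=[{"offset": [2, 0, 1], "rotation": [0.002, 0.002, 0]}, {"offset": [0, 0, 0], "rotation": [0, 0, 0]}, {"offset": [0, 0, 0], "rotation": [0, 0, 0]}, {"offset": [0, 0, 0], "rotation": [0, 0, 0]}, {"offset": [0, 0, 0], "rotation": [0, 0, 0]}, {"offset": [0, 0, 0], "rotation": [0, 0, 0]}, {"offset": [0, 0, 0], "rotation": [0, 0, 0]}, {"offset": [0, 0, 0], "rotation": [0, 0, 0]}], grip=1, grip_force=20)

```text
time: 4.25
tool_pos: [0.4751, 0.257, 0.0806]
tool_rot: [3.141, 0.005, -3.084]
contact_force: [0.4, -0.0, -0.2]
opening: 0.0431
```

Run:
```python
from h import *
s=st();p=read_camera("wrist");print(fitpin(p,s));save(p,"w3.png")
```

```text
t 4.25 p [0.4751 0.257  0.0806] r [ 3.1406  0.0053 -3.0844] op 0.0431 F [ 0.42 -0.01 -0.23] T [ 0.032 -0.027 -0.002] q [ 3.540e-01  6.250e-01  1.726e+00 -1.000e-03  7.850e-01 -1.273e+00]
(array([0.47271867, 0.25642494]), 2061.5, 2394.2193670793204)
```

View pics/w3.png

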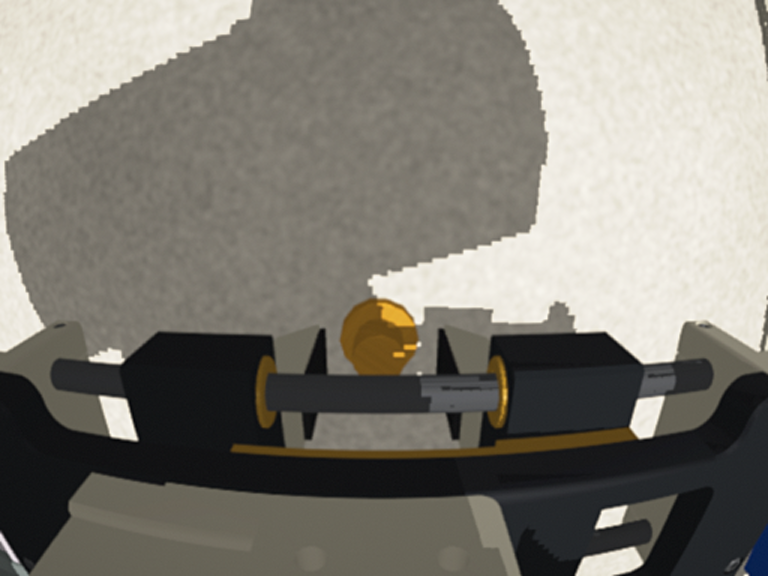

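The fingers are still closing around the pin, which is centred at (252,225) in original pixels. I nudge the tool down a little while they close.

Call:
apply_moves(motion=[{"offset": [1.5, 0, 3], "rotation": [0, 0.003, 0]}, {"offset": [0, 0, 0], "rotation": [0, 0, 0]}, {"offset": [0, 0, 0], "rotation": [0, 0, 0]}, {"offset": [0, 0, 0], "rotation": [0, 0, 0]}, {"offset": [0, 0, 0], "rotation": [0, 0, 0]}, {"offset": [0, 0, 0], "rotation": [0, 0, 0]}])

```text
time: 4.8
tool_pos: [0.4736, 0.2569, 0.0773]
tool_rot: [3.141, 0.002, -3.084]
contact_force: [-0.5, 0.2, 0.8]
opening: 0.0194
```

Run:
```python
from h import *
s=st();p=read_camera("wrist");print(fitpin(p,s));s=st()
plan([0.4737,0.2565,0.15],-3.085,n=4)
```

```text
t 4.8 p [0.4736 0.2569 0.0773] r [ 3.1407e+00  2.1000e-03 -3.0844e+00] op 0.0194 F [-0.5   0.22  0.83] T [0.029 0.037 0.004] q [ 0.355  0.63   1.73   0.     0.78  -1.274]
(array([0.47093807, 0.25747375]), 1699.5, 2481.804307157756)
t 4.85 p [0.4736 0.2569 0.0773] r [ 3.1407e+00  2.1000e-03 -3.0843e+00] op 0.0191 F [ 0.51 -0.42 -0.12] T [-0.004 -0.01  -0.032] q [ 0.355  0.63   1.73   0.     0.78  -1.274]
[-0.1, -0.1, -18.2] [0.0, 0.001, 0.0]
[-0.1, -0.1, -18.2] [0.0, 0.001, 0.0]
[-0.0, -0.1, -18.2] [0.0, 0.001, 0.0]
[-0.0, -0.1, -18.2] [0.0, 0.001, 0.0]
```

Gripped: the opening is 19.3 mm, matching the 20 mm stem. I lift and travel towards the nest.

Call:
apply_moves(motion=[{"offset": [0, 0, -20], "rotation": [0, 0, 0]}, {"offset": [0, 0, -35], "rotation": [0, 0, 0]}, {"offset": [0, 0, -35], "rotation": [0, 0, 0]}, {"offset": [0, 0, -20], "rotation": [0, 0, 0]}, {"offset": [0, 0, 0], "rotation": [0, 0, 0]}])

```text
time: 5.27
tool_pos: [0.4716, 0.2561, 0.1883]
tool_rot: [-3.14, -0.007, -3.085]
contact_force: [-0.1, 0.4, -1.0]
opening: 0.0194
```

Run:
```python
from h import *
s=st();plan([0.560,-0.068,0.185],-3.088)
```

```text
t 5.27 p [0.4716 0.2561 0.1883] r [-3.1399 -0.0069 -3.0845] op 0.0194 F [-0.15  0.37 -0.97] T [ 0.071 -0.055  0.009] q [ 0.354  0.471  1.633  0.     1.044 -1.274]
[-7.8, -36.5, 0.4] [-0.0, -0.001, 0.0]
[-7.8, -36.5, 0.4] [-0.0, -0.001, 0.0]
[-7.8, -36.5, 0.4] [-0.0, -0.001, 0.0]
[-7.8, -36.5, 0.4] [-0.0, -0.001, 0.0]
[-7.8, -36.5, 0.4] [-0.0, -0.001, 0.0]
[-7.8, -36.5, 0.4] [-0.0, -0.001, 0.0]
[-7.8, -36.5, 0.4] [-0.0, -0.001, 0.0]
[-7.9, -36.5, 0.4] [-0.0, -0.001, 0.0]
[-7.9, -36.5, 0.4] [-0.0, -0.001, 0.0]
```

Call:
apply_moves(motion=[{"offset": [-4, -20, 0], "rotation": [0, 0, 0]}, {"offset": [-8, -36, 0], "rotation": [0, 0, 0]}, {"offset": [-8, -36, 0], "rotation": [0, 0, 0]}, {"offset": [-8, -36, 0], "rotation": [0, 0, 0]}, {"offset": [-8, -36, 0], "rotation": [0, 0, 0]}, {"offset": [-8, -36, 0], "rotation": [0, 0, 0]}, {"offset": [-8, -36, 0], "rotation": [0, 0, 0]}, {"offset": [-8, -36, 0], "rotation": [0, 0, 0]}, {"offset": [-8, -30, 0], "rotation": [0, 0, 0]}, {"offset": [-8, -20, 0], "rotation": [0, 0, 0]}, {"offset": [0, 0, 0], "rotation": [0, 0, 0]}, {"offset": [0, 0, 0], "rotation": [0, 0, 0]}])

```text
time: 6.27
tool_pos: [0.5652, -0.0744, 0.1742]
tool_rot: [3.139, -0.019, -3.081]
contact_force: [-0.5, 0.4, -1.7]
opening: 0.0189
```

Run:
```python
from h import *
s=st();p=read_camera("wrist");save(p,"w4.png")
for q in ["nest","post","spindle","knob"]:
    for r in tip_of(q,p)[:2]: print(q,r, wproj(p,s,r["location"]))
```

```text
t 6.27 p [ 0.5652 -0.0744  0.1742] r [ 3.1386 -0.0193 -3.0807] op 0.0189 F [-0.54  0.37 -1.67] T [ 0.103 -0.004  0.031] q [-0.264  0.547  1.543 -0.004  1.071 -1.894]
nest {'location': [0.5556, -0.0706, 0.0312], 'score': 0.89} [258.25209724 187.49571215]
post {'location': [0.4769, -0.0722, 0.0538], 'score': 0.68} [263.50419875  87.92843034]
spindle {'location': [0.6347, -0.2064, 0.0623], 'score': 0.72} [ 99.49229901 273.71307111]
```

View pics/w4.png

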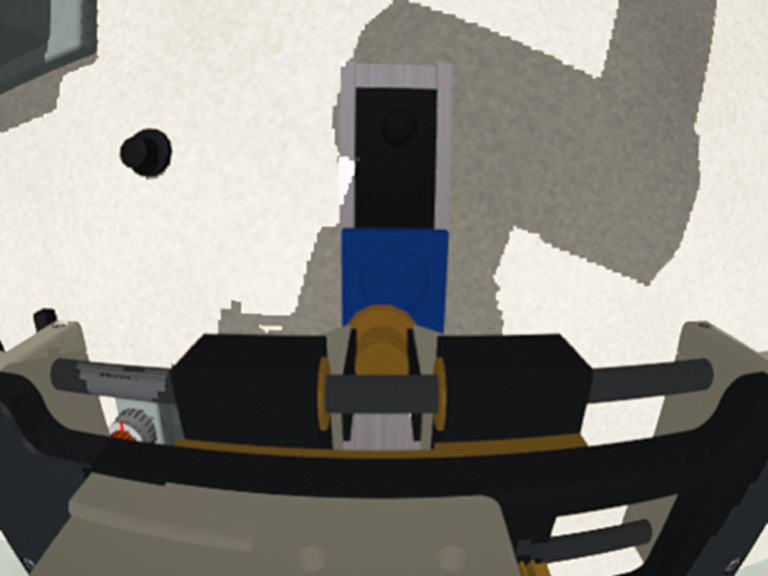

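The wrist view shows the blue nest, with its pocket at (261,187) in original pixels, the post at (265,85) and the spare pin at (98,102). The brass pin is held at (255,225). I enhance the blue block to find the pocket rim.

Run:
```python
from h import *
s=st();p=read_camera("wrist")
im=p["img"];np.savez("w4.npz",img=im)
c=im[140:230,215:310,::-1]
g=c[:,:,0].astype(float);print(np.percentile(g,[5,50,95]))
b=im[:,:,2].astype(float)
e=np.clip((b[140:230,215:310]-60)*2.2,0,255).astype(np.uint8)
cv2.imwrite("pics/nest4.png",np.hstack([cv2.resize(c,None,fx=4,fy=4,interpolation=cv2.INTER_NEAREST),cv2.resize(cv2.cvtColor(e,cv2.COLOR_GRAY2BGR),None,fx=4,fy=4,interpolation=cv2.INTER_NEAREST)]))
for u in [(341/1.5,229/1.5),(448/1.5,230/1.5)]: print(wray(p,s,u,0.040))
```

```text
t 6.52 p [ 0.5654 -0.0723  0.1757] r [ 3.1392 -0.0174 -3.0771] op 0.0194 F [ 1.5  -1.23 -1.81] T [ 0.074  0.019 -0.04 ] q [-0.26   0.544  1.543 -0.004  1.072 -1.894]
[ 18. 106. 124.]
[ 0.52777873 -0.09461775  0.04      ]
[ 0.52461424 -0.03913038  0.04      ]
```

View pics/nest4.png

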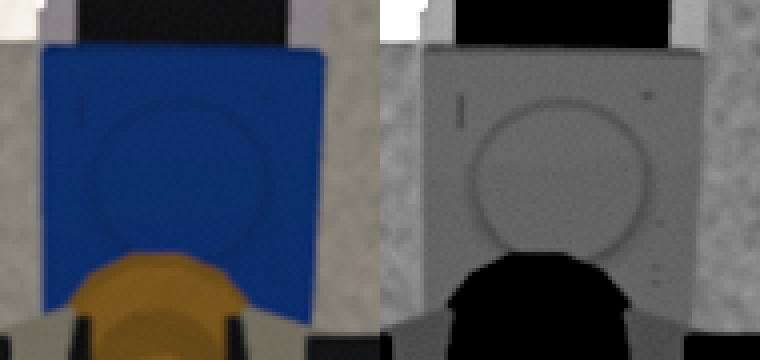

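Run:
```python
from h import *
s=st();p=read_camera("wrist");print(np.abs(p["img"].astype(int)-np.load("w4.npz")["img"]).mean())
f=lambda x,y:(215+x/4-.5,140+y/4-.5)
a=wray(p,s,f(41,46),.04);b=wray(p,s,f(325,52),.04);print(a,b,np.hypot(*(a-b)[:2]),np.arctan2(-(b-a)[0],(b-a)[1]))
y=np.arctan2(-(b-a)[0],(b-a)[1]);print("ctr from edge",(a+b)[:2]/2+.028*np.array([np.cos(y),np.sin(y)]))
from itertools import product
for z in (.036,.0385,.04):
  # circle: left,right,top
  L,Rr,T=[wray(p,s,f(*q),z)[:2] for q in((91,183),(268,183),(180,98))]
  print(z,(L+Rr)/2,np.hypot(*(L-Rr)),T)
# fit circle model
E=[(91,183),(268,183),(180,98),(118,122),(243,122),(105,225),(255,225)]
W=np.array([wray(p,s,f(*q),.0395)[:2] for q in E])
r=least_squares(lambda c:np.hypot(W[:,0]-c[0],W[:,1]-c[1])-c[2],[.555,-.068,.017]);print(r.x,r.fun)
x=fitpin(p,s,z0=s["tool_pos"][2]-.0773,x0=s["tool_pos"][:2]);print("held",x[0]-s["tool_pos"][:2])
```

```text
t 6.57 p [ 0.5655 -0.0723  0.1759] r [ 3.1394 -0.017  -3.0769] op 0.0192 F [-0.13 -0.11 -0.88] T [ 0.035  0.021 -0.037] q [-0.26   0.544  1.542 -0.004  1.072 -1.894]
0.9275309244791666
[ 0.52680196 -0.09676924  0.04      ] [ 0.52433801 -0.04152048  0.04      ] 0.055303677709435506 0.04456788577554204
ctr from edge [ 0.55354218 -0.06789737]
0.036 [ 0.55350293 -0.06789582] 0.03582736652581541 [ 0.53610667 -0.06901736]
0.0385 [ 0.55286658 -0.06798789] 0.03544239888150457 [ 0.53565724 -0.06909738]
0.04 [ 0.55248477 -0.06804314] 0.03521141829491808 [ 0.53538759 -0.06914539]
[ 0.5527265  -0.06793923  0.01748513] [ 2.37460136e-04  8.15021977e-05 -1.95089636e-04  1.32450489e-05
  9.56232816e-05 -1.72366395e-04 -6.03746163e-05]
held [-0.00382142  0.00059772]
```

Run:
```python
from h import *
s=st();plan([0.553,-0.0677,0.14],-3.09,n=3)
```

```text
t 6.62 p [ 0.5656 -0.0724  0.176 ] r [ 3.1395 -0.0168 -3.077 ] op 0.019 F [ 0.8  -0.12 -1.08] T [0.07  0.014 0.008] q [-0.26   0.544  1.542 -0.004  1.072 -1.894]
[3.9, 1.8, 12.1] [0.001, -0.006, 0.004]
[4.0, 1.8, 12.1] [0.001, -0.006, 0.004]
[4.0, 1.8, 12.0] [0.001, -0.006, 0.004]
```

Call:
apply_moves(motion=[{"offset": [4, 1.8, 12], "rotation": [0.001, -0.006, 0.004]}, {"offset": [4, 1.8, 12], "rotation": [0.001, -0.006, 0.004]}, {"offset": [4, 1.8, 12], "rotation": [0.001, -0.006, 0.004]}, {"offset": [0, 0, 0], "rotation": [0, 0, 0]}, {"offset": [0, 0, 0], "rotation": [0, 0, 0]}])

```text
time: 7.03
tool_pos: [0.5534, -0.0642, 0.1412]
tool_rot: [-3.139, 0.006, -3.084]
contact_force: [1.1, 0.5, -0.9]
opening: 0.0188
```

Run:
```python
from h import *
s=st();plan([0.553,-0.0677,0.128],-3.09,n=2)
```

```text
t 7.03 p [ 0.5534 -0.0642  0.1412] r [-3.1392  0.0064 -3.084 ] op 0.0188 F [ 1.1   0.53 -0.87] T [ 0.079 -0.031 -0.01 ] q [-0.253  0.558  1.632 -0.     0.944 -1.881]
[0.3, -1.7, 6.6] [-0.001, 0.003, 0.003]
[0.3, -1.7, 6.6] [-0.001, 0.003, 0.003]
```

Call:
apply_moves(motion=[{"offset": [0.3, -1.7, 6], "rotation": [-0.001, 0.003, 0.003]}, {"offset": [0.3, -1.5, 6], "rotation": [-0.001, 0.003, 0.003]}, {"offset": [0, 0, 0], "rotation": [0, 0, 0]}, {"offset": [0, 0, 0], "rotation": [0, 0, 0]}])

```text
time: 7.37
tool_pos: [0.5546, -0.0674, 0.1303]
tool_rot: [-3.14, 0.003, -3.089]
contact_force: [-0.1, -0.4, -0.2]
opening: 0.0194
```

Run:
```python
from h import *
s=st();p=read_camera("wrist");save(p,"w5.png",(190,130,330,260),4)
q=read_camera("scene");save(q,"s5.png",(190,190,260,250),8)
z=s["tool_pos"][2]-.0773;print("pin bottom",z)
plan([0.553,-0.0677,0.121],-3.09,n=2)
```

```text
t 7.37 p [ 0.5546 -0.0674  0.1303] r [-3.1403e+00  3.1000e-03 -3.0889e+00] op 0.0194 F [-0.14 -0.42 -0.23] T [0.067 0.025 0.016] q [-0.258  0.577  1.635 -0.     0.926 -1.881]
pin bottom 0.05298208057000024
[0.8, -0.1, 4.7] [-0.001, 0.002, 0.001]
[0.8, -0.1, 4.7] [-0.001, 0.002, 0.001]
```

View pics/w5.png

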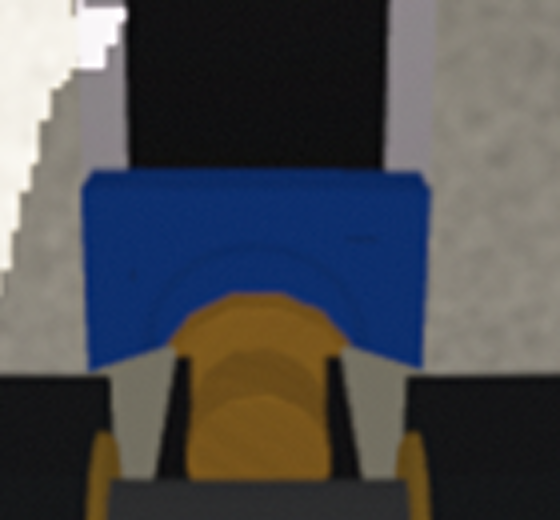

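View pics/s5.png

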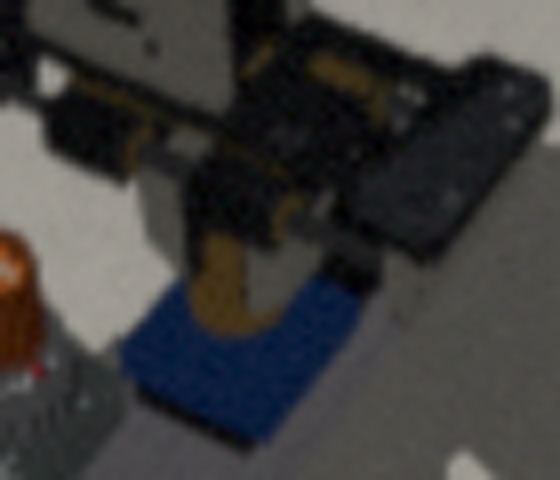

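Run:
```python
from h import *
s=st();p=read_camera("wrist")
zb=s["tool_pos"][2]-.0773
f=lambda x,y:(190+x/4-.5,130+y/4-.5)
print("pocket x,y",wray(p,s,f(255,245),.0395)[:2]+[.0176,0.001])
for z in (zb,zb+.008): print("pin",wray(p,s,f(260,292),z)[:2]+[.016,0.0009])
print(s["tool_pos"])
print("stem top",wray(p,s,f(258,400),zb+.026)[:2]+[.01,0.0005])
e=[wray(p,s,f(*q),.04) for q in((100,172),(415,172))];print(e)
```

```text
t 7.47 p [ 0.5545 -0.0674  0.1303] r [-3.1403e+00  3.1000e-03 -3.0889e+00] op 0.0188 F [ 0.12  0.42 -2.01] T [ 0.049 -0.006 -0.052] q [-0.258  0.577  1.635 -0.     0.926 -1.881]
pocket x,y [ 0.55318913 -0.06750364]
pin [ 0.554861   -0.06662542]
pin [ 0.55213268 -0.06676739]
[ 0.55453102 -0.06742755  0.1303139 ]
stem top [ 0.55495367 -0.06695473]
[array([ 0.52476006, -0.09354029,  0.04      ]), array([ 0.52213243, -0.04395414,  0.04      ])]
```

Call:
apply_moves(motion=[{"offset": [0.8, -0.3, 4], "rotation": [0, 0.002, 0]}, {"offset": [0.8, -0.3, 4], "rotation": [0, 0, 0]}, {"offset": [0, 0, 0], "rotation": [0, 0, 0]}, {"offset": [0, 0, 0], "rotation": [0, 0, 0]}])

```text
time: 7.85
tool_pos: [0.553, -0.0683, 0.122]
tool_rot: [-3.14, 0.002, -3.089]
contact_force: [1.0, 0.1, -0.9]
opening: 0.0191
```

Run:
```python
from h import *
s=st();plan([0.553,-0.068,0.1115],-3.09,n=4)
```

```text
t 7.85 p [ 0.553  -0.0683  0.122 ] r [-3.140e+00  1.800e-03 -3.089e+00] op 0.0191 F [ 1.01  0.13 -0.9 ] T [ 0.032  0.019 -0.006] q [-2.600e-01  5.870e-01  1.645e+00 -1.000e-03  9.070e-01 -1.883e+00]
[0.0, 0.1, 2.6] [-0.0, 0.0, 0.0]
[0.0, 0.1, 2.6] [-0.0, 0.0, 0.0]
[0.0, 0.1, 2.6] [-0.0, 0.0, 0.0]
[0.0, 0.1, 2.6] [-0.0, 0.0, 0.0]
```

Call:
apply_moves(motion=[{"offset": [0, 0.1, 3], "rotation": [0, 0, 0]}, {"offset": [0, 0, 3], "rotation": [0, 0, 0]}, {"offset": [0, 0, 1.5], "rotation": [0, 0, 0]}, {"offset": [0, 0, 0], "rotation": [0, 0, 0]}])

```text
time: 8.18
tool_pos: [0.5532, -0.0683, 0.1138]
tool_rot: [-3.14, 0.002, -3.089]
contact_force: [-0.6, -0.1, 0.4]
opening: 0.0192
```

Run:
```python
from h import *
s=st()
```

```text
t 8.18 p [ 0.5532 -0.0683  0.1138] r [-3.1399e+00  2.3000e-03 -3.0891e+00] op 0.0192 F [-0.56 -0.15  0.37] T [ 0.097 -0.053  0.009] q [-2.600e-01  5.990e-01  1.651e+00 -1.000e-03  8.890e-01 -1.882e+00]
```

There is no contact force with the pin bottom at 36.5 mm, below the block top, so it is entering the pocket. I lower it further.

Call:
apply_moves(motion=[{"offset": [0, 0, 2], "rotation": [0, 0, 0]}, {"offset": [0, 0, 1.5], "rotation": [0, 0, 0]}, {"offset": [0, 0, 0.5], "rotation": [0, 0, 0]}, {"offset": [0, 0, 0], "rotation": [0, 0, 0]}])

```text
time: 8.52
tool_pos: [0.5532, -0.0682, 0.1093]
tool_rot: [-3.14, 0.002, -3.089]
contact_force: [-0.3, 0.5, -0.7]
opening: 0.0195
```

Run:
```python
from h import *
s=st()
```

```text
t 8.52 p [ 0.5532 -0.0682  0.1093] r [-3.1399e+00  2.2000e-03 -3.0890e+00] op 0.0195 F [-0.27  0.48 -0.66] T [ 0.036 -0.012  0.011] q [-2.600e-01  6.050e-01  1.654e+00 -1.000e-03  8.790e-01 -1.882e+00]
```

Call:
apply_moves(motion=[{"offset": [0, 0, 0], "rotation": [0, 0, 0]}, {"offset": [0, 0, 0], "rotation": [0, 0, 0]}, {"offset": [0, 0, 0], "rotation": [0, 0, 0]}, {"offset": [0, 0, 0], "rotation": [0, 0, 0]}, {"offset": [0, 0, 0], "rotation": [0, 0, 0]}], grip=0.5)

```text
time: 8.93
tool_pos: [0.5537, -0.0684, 0.1101]
tool_rot: [-3.139, 0.004, -3.089]
contact_force: [-0.2, -0.8, -0.2]
opening: 0.0447
```

Run:
```python
from h import *
s=st();p=read_camera("wrist");save(p,"w6.png",(190,130,330,260),4);print(fitpin(p,s,0.032,(0.553,-.068)))
q=read_camera("scene");save(q,"s6.png",(190,190,260,250),8)
```

```text
t 8.93 p [ 0.5537 -0.0684  0.1101] r [-3.1394  0.0036 -3.089 ] op 0.0447 F [-0.16 -0.82 -0.16] T [0.036 0.056 0.016] q [-2.600e-01  6.040e-01  1.654e+00 -1.000e-03  8.790e-01 -1.882e+00]
(array([ 0.55198558, -0.06783764]), 1893.0, 2457.8956236172235)
```

View pics/w6.png

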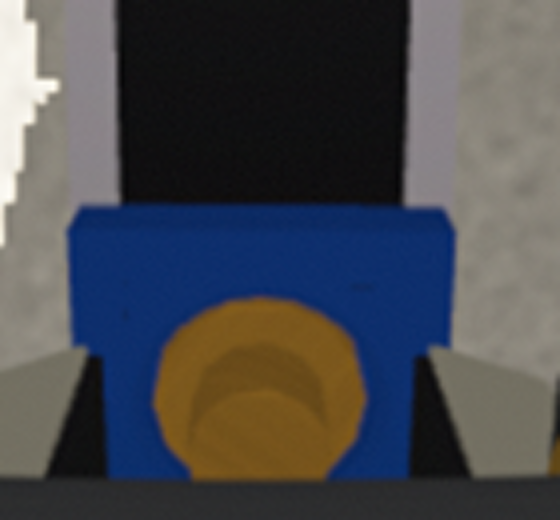

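View pics/s6.png

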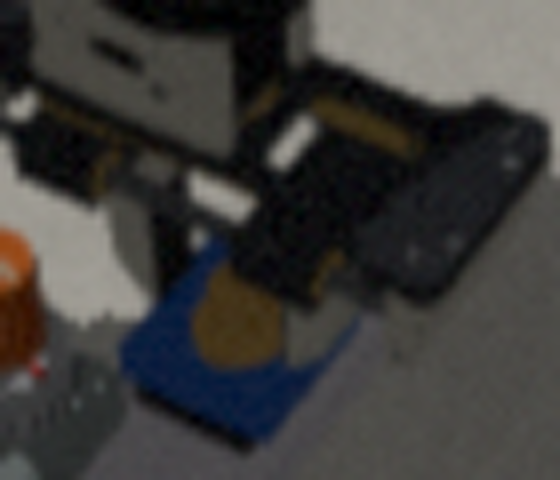

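Both views show the pin standing flush and upright in the pocket, with the flange at (255,228) in original wrist pixels. I raise the tool and move back to the post.

Call:
apply_moves(motion=[{"offset": [0, 0, -15], "rotation": [0, 0, 0]}, {"offset": [0, 0, -30], "rotation": [0, 0, 0]}, {"offset": [10, 0, -5], "rotation": [0, 0, 0]}, {"offset": [30, 0, 0], "rotation": [0, 0, 0]}, {"offset": [25, 0, 0], "rotation": [0, 0, 0]}, {"offset": [0, 0, 0], "rotation": [0, 0, 0]}, {"offset": [0, 0, 0], "rotation": [0, 0, 0]}])

```text
time: 9.62
tool_pos: [0.4867, -0.0717, 0.162]
tool_rot: [-3.139, 0.005, -3.088]
contact_force: [1.1, -0.3, 0.6]
opening: 0.0459
```

Run:
```python
from h import *
s=st();p=read_camera("wrist");save(p,"w7.png")
for q in ["post","nest"]:
    for r in tip_of(q,p)[:2]: print(q,r, wproj(p,s,r["location"]))
plan([0.474,-0.0723,0.112],-3.09,n=3)
```

```text
t 9.62 p [ 0.4867 -0.0717  0.162 ] r [-3.139   0.0046 -3.0885] op 0.0459 F [ 1.12 -0.3   0.59] T [ 0.009  0.015 -0.026] q [-3.020e-01  4.320e-01  1.793e+00 -1.000e-03  9.110e-01 -1.925e+00]
[4.6, 0.1, 16.5] [-0.001, 0.001, 0.001]
[4.6, 0.1, 16.5] [-0.001, 0.001, 0.001]
[4.6, 0.0, 16.5] [-0.001, 0.001, 0.001]
```

View pics/w7.png

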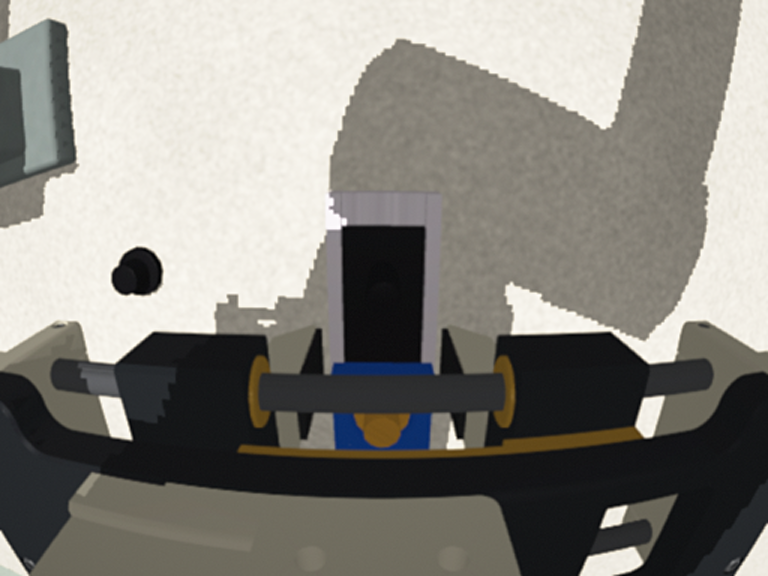

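Run:
```python
from h import *
s=st();p=read_camera("wrist")
c=p["img"][145:245,215:300,::-1].astype(float);c=np.clip((c-5)*6,0,255).astype(np.uint8)
cv2.imwrite("pics/post7.png",cv2.resize(c,None,fx=6,fy=6,interpolation=cv2.INTER_CUBIC))
for X in ([.4735,-.0722,.068],[.4735,-.0722,.026]): print((wproj(p,s,X)-[215,145])*6)
```

```text
t 9.77 p [ 0.4877 -0.0717  0.1615] r [-3.1391  0.0044 -3.088 ] op 0.0461 F [ 0.27 -0.19 -0.18] T [ 0.054 -0.016 -0.004] q [-3.010e-01  4.340e-01  1.791e+00 -1.000e-03  9.110e-01 -1.925e+00]
[233.26707814 308.57397252]
[234.38155034 211.01389902]
```

View pics/post7.png

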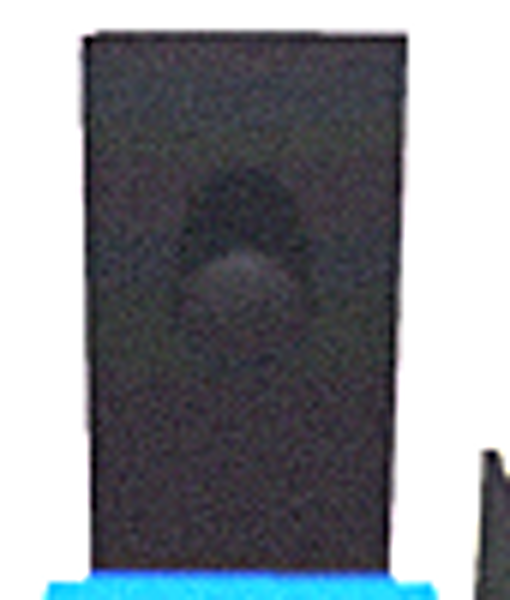

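The enhanced crop shows the post top at (245,312) in the crop, within about 1 mm of the predicted (0.4735, −0.072). I descend around it.

Call:
apply_moves(motion=[{"offset": [5, 0, 16], "rotation": [0, 0, 0]}, {"offset": [5, 0, 17], "rotation": [0, 0, 0]}, {"offset": [4, 0.3, 17], "rotation": [0, 0, 0]}, {"offset": [0, 0, 0], "rotation": [0, 0, 0]}, {"offset": [0, 0, 0], "rotation": [0, 0, 0]}])

```text
time: 10.23
tool_pos: [0.4785, -0.0727, 0.1098]
tool_rot: [-3.138, 0.009, -3.086]
contact_force: [0.2, -0.3, 0.6]
opening: 0.0458
```

Run:
```python
from h import *
s=st();plan([0.4735,-0.072,0.112],-3.09,n=1)
```

```text
t 10.23 p [ 0.4785 -0.0727  0.1098] r [-3.1376  0.009  -3.0863] op 0.0458 F [ 0.24 -0.29  0.56] T [0.046 0.047 0.059] q [-3.090e-01  5.020e-01  1.866e+00 -1.000e-03  7.630e-01 -1.934e+00]
[4.9, 0.9, -2.2] [-0.004, 0.009, 0.004]
```

Closing on the post with about 10 N.

Call:
apply_moves(motion=[{"offset": [5, 0.9, -1], "rotation": [-0.004, 0.009, 0.004]}, {"offset": [0, 0, 0], "rotation": [0, 0, 0]}, {"offset": [0, 0, 0], "rotation": [0, 0, 0]}, {"offset": [0, 0, 0], "rotation": [0, 0, 0]}, {"offset": [0, 0, 0], "rotation": [0, 0, 0]}, {"offset": [0, 0, 0], "rotation": [0, 0, 0]}, {"offset": [0, 0, 0], "rotation": [0, 0, 0]}, {"offset": [0, 0, 0], "rotation": [0, 0, 0]}], grip=1, grip_force=10)

```text
time: 10.9
tool_pos: [0.4758, -0.0719, 0.1136]
tool_rot: [-3.141, 0.004, -3.09]
contact_force: [0.3, -0.5, -2.0]
opening: 0.0153
```

Run:
```python
from h import *
s=st()
```

```text
t 10.9 p [ 0.4758 -0.0719  0.1136] r [-3.141   0.0038 -3.0902] op 0.0153 F [ 0.29 -0.51 -2.03] T [ 0.03  -0.072  0.006] q [-3.100e-01  4.940e-01  1.867e+00  1.000e-03  7.770e-01 -1.933e+00]
```

The post is pinched at 15.3 mm. I push gently along the rail, which is tool −x.

Call:
apply_moves(motion=[{"offset": [-3, 0, 0], "rotation": [0, 0, 0]}, {"offset": [-5, 0, 0], "rotation": [0, 0, 0]}, {"offset": [-6, 0, 0], "rotation": [0, 0, 0]}, {"offset": [-6, 0, 0], "rotation": [0, 0, 0]}, {"offset": [-6, 0, 0], "rotation": [0, 0, 0]}, {"offset": [-6, 0, 0], "rotation": [0, 0, 0]}, {"offset": [-6, 0, 0], "rotation": [0, 0, 0]}, {"offset": [-6, 0, 0], "rotation": [0, 0, 0]}, {"offset": [-6, 0, 0], "rotation": [0, 0, 0]}, {"offset": [-3, 0, 0], "rotation": [0, 0, 0]}])

```text
time: 11.73
tool_pos: [0.5323, -0.0691, 0.1135]
tool_rot: [-3.141, -0.002, -3.09]
contact_force: [-2.3, -1.2, 1.5]
opening: 0.0157
```

Run:
```python
from h import *
s=st();p=read_camera("wrist");save(p,"w8.png");q=read_camera("scene");save(q,"s8.png",(150,180,260,265),6)
```

```text
t 11.73 p [ 0.5323 -0.0691  0.1135] r [-3.1412e+00 -1.7000e-03 -3.0898e+00] op 0.0157 F [-2.31 -1.2   1.5 ] T [-0.117  0.405 -0.014] q [-2.720e-01  5.720e-01  1.708e+00 -1.000e-03  8.630e-01 -1.893e+00]
```

View pics/s8.png

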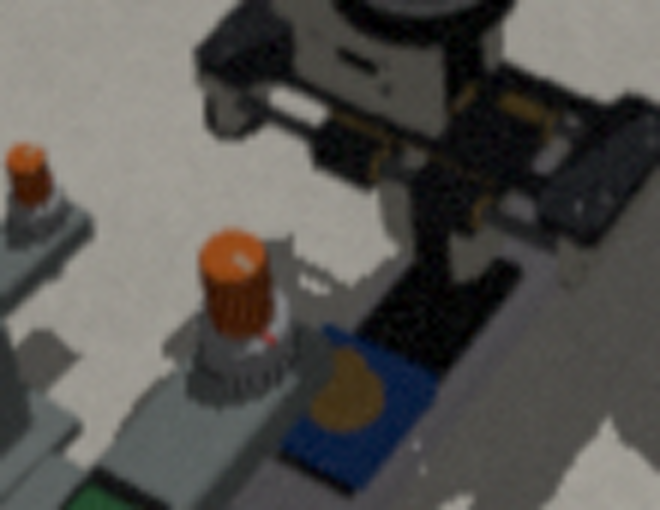

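The scene view shows the slide moving with the pin upright at (207,243) in original pixels. The force is −2.3 N along x, as expected from friction. I continue.

Call:
apply_moves(motion=[{"offset": [-4, 0, 0], "rotation": [0, 0, 0]}, {"offset": [-6, 0, 0], "rotation": [0, 0, 0]}, {"offset": [-6, 0, 0], "rotation": [0, 0, 0]}, {"offset": [-6, 0, 0], "rotation": [0, 0, 0]}, {"offset": [-6, 0, 0], "rotation": [0, 0, 0]}, {"offset": [-5, 0, 0], "rotation": [0, 0, 0]}, {"offset": [-3, 0, 0], "rotation": [0, 0, 0]}, {"offset": [-2, 0, 0], "rotation": [0, 0, 0]}])

```text
time: 12.5
tool_pos: [0.5734, -0.0671, 0.1135]
tool_rot: [-3.141, -0.002, -3.09]
contact_force: [-2.8, -0.7, 1.2]
opening: 0.0153
```

Run:
```python
from h import *
s=st();q=read_camera("side");save(q,"d9.png",(230,120,360,220),5)
```

```text
t 12.5 p [ 0.5734 -0.0671  0.1135] r [-3.141e+00 -2.200e-03 -3.090e+00] op 0.0153 F [-2.82 -0.67  1.16] T [-0.106  0.45   0.016] q [-0.249  0.629  1.589 -0.002  0.925 -1.87 ]
```

View pics/d9.png

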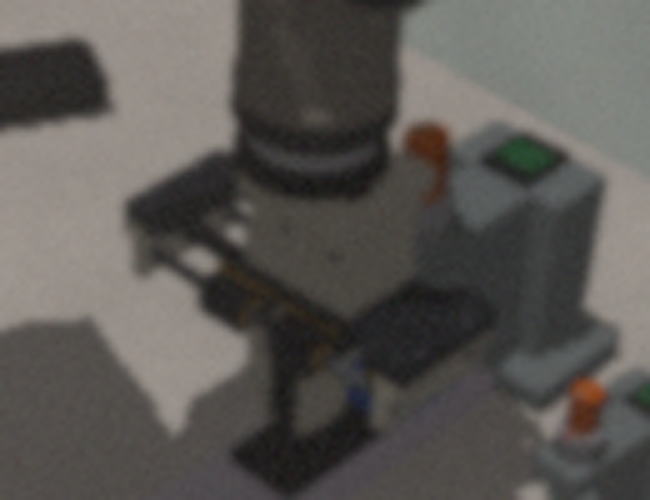

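Moved 98 mm; about 10–12 mm remain. I step slowly and watch the force.

Call:
apply_moves(motion=[{"offset": [-2, 0, 0], "rotation": [0, 0, 0]}, {"offset": [-2, 0, 0], "rotation": [0, 0, 0]}, {"offset": [-2, 0, 0], "rotation": [0, 0, 0]}, {"offset": [-2, 0, 0], "rotation": [0, 0, 0]}])

```text
time: 12.88
tool_pos: [0.5819, -0.0667, 0.1135]
tool_rot: [-3.141, -0.002, -3.09]
contact_force: [-1.6, -0.6, 1.0]
opening: 0.0155
```

Run:
```python
from h import *
s=st()
```

```text
t 12.88 p [ 0.5819 -0.0667  0.1135] r [-3.1409e+00 -2.1000e-03 -3.0899e+00] op 0.0155 F [-1.6  -0.55  1.04] T [-0.064  0.429  0.038] q [-0.244  0.642  1.563 -0.002  0.939 -1.866]
```

Call:
apply_moves(motion=[{"offset": [-1.5, 0, 0], "rotation": [0, 0, 0]}, {"offset": [-1.5, 0, 0], "rotation": [0, 0, 0]}, {"offset": [-1.5, 0, 0], "rotation": [0, 0, 0]}])

```text
time: 13.13
tool_pos: [0.5844, -0.0666, 0.1135]
tool_rot: [-3.141, -0.009, -3.09]
contact_force: [-9.0, -1.8, 6.9]
opening: 0.016
```

Run:
```python
from h import *
s=st()
```

```text
t 13.13 p [ 0.5844 -0.0666  0.1135] r [-3.1414 -0.0089 -3.0895] op 0.016 F [-8.99 -1.78  6.85] T [-0.249  1.479 -0.005] q [-0.243  0.648  1.551 -0.003  0.952 -1.863]
```

Call:
apply_moves(motion=[{"offset": [-2, 0, 0], "rotation": [0, 0, 0]}, {"offset": [0, 0, 0], "rotation": [0, 0, 0]}])

```text
time: 13.3
tool_pos: [0.5847, -0.0666, 0.1135]
tool_rot: [3.141, -0.014, -3.089]
contact_force: [1.3, -0.4, -0.8]
opening: 0.0155
```

Run:
```python
from h import *
s=st()
```

```text
t 13.3 p [ 0.5847 -0.0666  0.1135] r [ 3.1415 -0.014  -3.0893] op 0.0155 F [ 1.26 -0.43 -0.78] T [ 0.048 -0.296  0.063] q [-0.242  0.65   1.546 -0.005  0.959 -1.862]
```

The slide is home: the force rose sharply and the position stopped after about 109 mm of travel. I release, then move up and back.

Call:
apply_moves(motion=[{"offset": [0, 0, 0], "rotation": [0, 0, 0]}, {"offset": [0, 0, 0], "rotation": [0, 0, 0]}, {"offset": [0, 0, 0], "rotation": [0, 0, 0]}, {"offset": [0, 0, 0], "rotation": [0, 0, 0]}, {"offset": [0, 0, -20], "rotation": [0, 0, 0]}, {"offset": [0, 0, -35], "rotation": [0, 0, 0]}, {"offset": [0, 0, -40], "rotation": [0, 0, 0]}, {"offset": [0, 0, -40], "rotation": [0, 0, 0]}, {"offset": [0, 0, -10], "rotation": [0, 0, 0]}, {"offset": [0, 0, 0], "rotation": [0, 0, 0]}], grip=0.55)

```text
time: 14.13
tool_pos: [0.5883, -0.0658, 0.2629]
tool_rot: [3.14, -0.011, -3.089]
contact_force: [-0.5, -0.0, -1.5]
opening: 0.0414
```

Run:
```python
from h import *
s=st();p=read_camera("wrist");save(p,"w10.png")
for n in("scene","side"):
    q=read_camera(n);save(q,n+"10.png",(140,190,260,280) if n=="scene" else (250,120,360,220),5)
    for k in ["knob","post","nest","spindle"]:
        for r in tip_of(k,q)[:3]: print(n,k,round(r["score"],2),np.round(r["location"],4))
```

```text
t 14.13 p [ 0.5883 -0.0658  0.2629] r [ 3.1399 -0.0113 -3.0893] op 0.0414 F [-0.46 -0.05 -1.47] T [ 0.034 -0.033 -0.073] q [-0.24   0.493  1.368 -0.002  1.291 -1.863]
scene knob 0.73 [ 0.6648 -0.0617  0.1725]
scene knob 0.73 [ 0.6334 -0.2008  0.1172]
scene post 0.59 [ 0.5837 -0.0667  0.0557]
scene nest 0.65 [ 0.6615 -0.0654  0.0346]
scene nest 0.21 [ 0.6715 -0.326  -0.0038]
scene spindle 0.9 [ 0.6337 -0.2083  0.0652]
scene spindle 0.78 [ 0.6602 -0.0629  0.0998]
scene spindle 0.67 [ 0.6636 -0.0652  0.033 ]
side knob 0.95 [ 0.2614 -0.3827  0.2376]
side knob 0.79 [ 0.6332 -0.2034  0.1173]
side knob 0.61 [ 0.6639 -0.0649  0.1711]
side post 0.85 [ 0.5847 -0.0702  0.0563]
side nest 0.75 [ 0.6636 -0.0615  0.0319]
side spindle 0.97 [ 0.6603 -0.0644  0.0983]
side spindle 0.61 [ 0.6317 -0.2042  0.0648]
side spindle 0.56 [ 0.2615 -0.3903  0.1356]
```

View pics/w10.png

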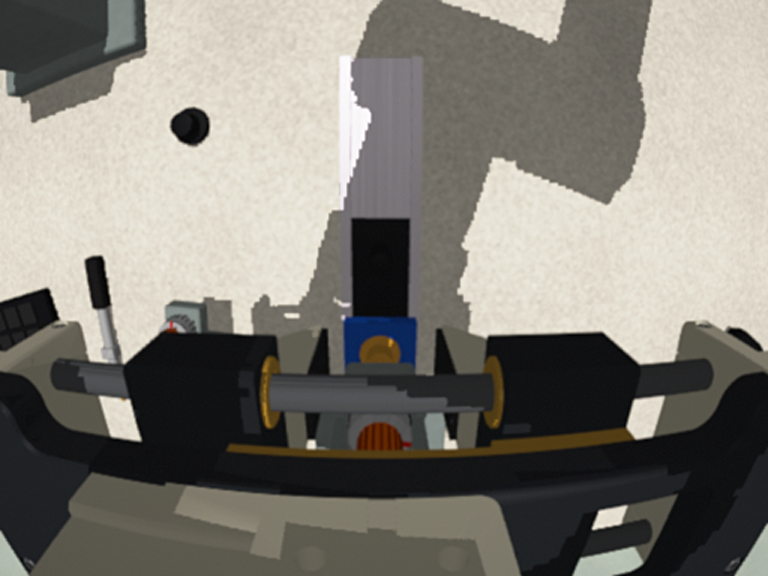

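View pics/scene10.png

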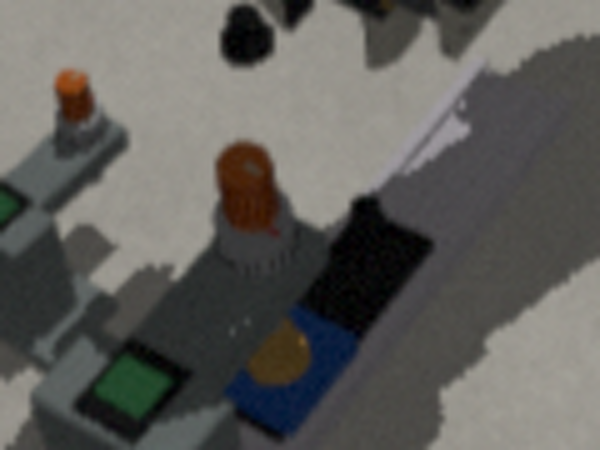

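View pics/side10.png

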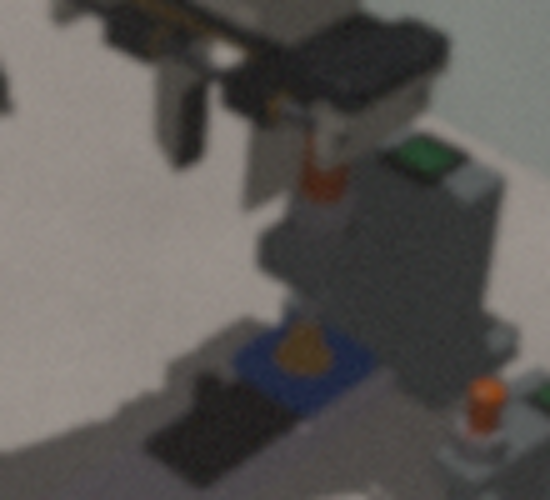

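The slide is home: the network's nest location (0.663, −0.063) lies on the spindle axis, and the pin sits under the spindle. Next I hover past the knob to measure it with the wrist camera.

Call:
apply_moves(motion=[{"offset": [0, 0, -35], "rotation": [0, 0, 0]}, {"offset": [-25, 0, -10], "rotation": [0, 0, 0]}, {"offset": [-35, 0, 0], "rotation": [0, 0, 0]}, {"offset": [-35, 0, 0], "rotation": [0, 0, 0]}, {"offset": [-20, 0, 0], "rotation": [0, -0.01, 0]}, {"offset": [0, 0, 0], "rotation": [0, 0, 0]}, {"offset": [0, 0, 0], "rotation": [0, 0, 0]}])

```text
time: 15.27
tool_pos: [0.7058, -0.0594, 0.3014]
tool_rot: [3.137, -0.011, -3.09]
contact_force: [-0.4, 0.2, 0.2]
opening: 0.0416
```

Run:
```python
from h import *
s=st();p=read_camera("wrist");save(p,"w11.png");np.save("w11.npy",p["img"])
for r in tip_of("knob",p)[:3]: print(r)
m=cv2.inRange(cv2.cvtColor(p["img"],cv2.COLOR_RGB2HSV),(5,150,60),(14,255,255))
n,l,stt,ce=cv2.connectedComponentsWithStats(m)
for i in range(1,n):
    if stt[i,4]>30: print(stt[i],ce[i])
print(wproj(p,s,[.663,-.0625,.186]))
```

```text
t 15.27 p [ 0.7058 -0.0594  0.3014] r [ 3.1369 -0.0112 -3.0903] op 0.0416 F [-0.36  0.23  0.17] T [ 0.065  0.064 -0.006] q [-0.193  0.706  0.884  0.002  1.563 -1.815]
{'location': [0.635, -0.2026, 0.1121], 'score': 0.88}
{'location': [0.6634, -0.0625, 0.1775], 'score': 0.56}
[103  99  22  16 257] [113.94941634 106.6381323 ]
[235 130  34  36 863] [250.9976825 147.2410197]
[251.25147894 150.17557494]
```

View pics/w11.png

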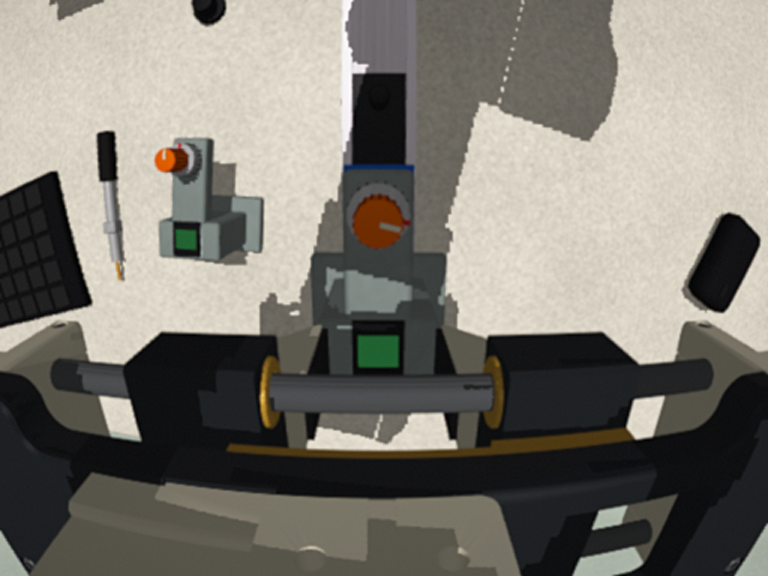

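The wrist view shows the knob at (251,147) in original pixels. The white bar and the red mark both point right, so the slip starts at 0. I zoom in to fit the knob's top circle.

Run:
```python
from h import *
im=np.load("w11.npy");c=im[112:182,215:295,::-1];cv2.imwrite("pics/k11.png",cv2.resize(c,None,fx=8,fy=8,interpolation=cv2.INTER_CUBIC))
```

```text
(no output)
```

View pics/k11.png

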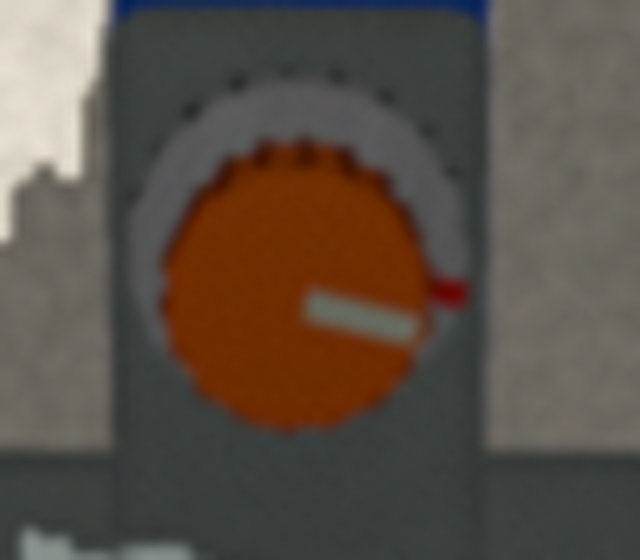

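Run:
```python
from h import *
s=st();p=read_camera("wrist")
f=lambda x,y:(215+x/8-.5,112+y/8-.5)
print("knob",wray(p,s,f(296,297),.186)); a=wray(p,s,f(163,297),.186);b=wray(p,s,f(430,297),.186);print("dia",np.hypot(*(a-b)[:2]))
T=wray(p,s,f(296,430),.186);print("far edge->ctr",T[:2]-[.012*np.cos(.052),.012*np.sin(.052)])
a=wray(p,s,f(130,255),.150);b=wray(p,s,f(470,255),.150);print("drum",(a+b)/2,np.hypot(*(a-b)[:2]),"top edge",wray(p,s,f(298,75),.15)[:2]+[.018,.001])
c=np.array([.663,-.0625])
bar=[wray(p,s,f(*q),.186)[:2] for q in((308,304),(415,325))];print("bar ang",np.arctan2(*(bar[1]-bar[0])[::-1]))
m=wray(p,s,f(452,291),.150)[:2];print("mark ang",np.arctan2(*(m-c)[::-1]))
plan([.663,-.0625,.26],-3.09+0.9)
```

```text
t 15.37 p [ 0.7049 -0.0595  0.3016] r [ 3.1368 -0.0119 -3.0905] op 0.0414 F [ 0.19 -0.85  0.55] T [ 0.001  0.027 -0.008] q [-0.193  0.705  0.887  0.002  1.563 -1.815]
knob [ 0.66092446 -0.06242528  0.186     ]
dia 0.023519377786510278
far edge->ctr [ 0.6608681  -0.06246142]
drum [ 0.66128491 -0.06214627  0.15      ] 0.0350487495325607 top edge [ 0.66079204 -0.06227144]
bar ang 1.4266240170536042
mark ang 1.492863242405427
[4.6, -0.1, 4.7] [0.001, -0.001, -0.1]
[4.6, 0.4, 4.7] [0.001, -0.001, -0.1]
[4.5, 0.8, 4.7] [0.001, -0.001, -0.1]
[4.4, 1.3, 4.7] [0.001, -0.001, -0.1]
[4.3, 1.7, 4.7] [0.001, -0.001, -0.1]
[4.1, 2.1, 4.7] [0.001, -0.001, -0.1]
[3.9, 2.5, 4.7] [0.001, -0.001, -0.1]
[3.6, 2.9, 4.7] [0.001, -0.001, -0.1]
[3.3, 3.3, 4.7] [0.001, -0.001, -0.1]
```

Call:
apply_moves(motion=[{"offset": [5, 0, 4], "rotation": [0, -0.003, -0.1]}, {"offset": [5, 0.5, 4], "rotation": [0, -0.003, -0.1]}, {"offset": [5, 1, 4], "rotation": [0, -0.003, -0.1]}, {"offset": [4.5, 1.5, 4], "rotation": [0, -0.003, -0.1]}, {"offset": [4.5, 2, 4], "rotation": [0, 0, -0.1]}, {"offset": [4, 2.5, 4], "rotation": [0, 0, -0.1]}, {"offset": [4, 3, 4], "rotation": [0, 0, -0.1]}, {"offset": [4, 3, 4], "rotation": [0, 0, -0.1]}, {"offset": [3.5, 3.5, 4], "rotation": [0, 0, -0.1]}, {"offset": [0, 0, 0], "rotation": [0, 0, 0]}, {"offset": [0, 0, 0], "rotation": [0, 0, 0]}])

```text
time: 16.33
tool_pos: [0.6485, -0.0631, 0.2717]
tool_rot: [3.14, 0.006, -2.153]
contact_force: [0.1, -0.0, -0.1]
opening: 0.0417
```

Run:
```python
from h import *
s=st();p=read_camera("wrist");save(p,"w12.png",(150,120,350,270),4);
print(wproj(p,s,[.6617,-.0624,.186]))
plan([.6617,-.0624,.226],-2.19,n=4)
```

```text
t 16.33 p [ 0.6485 -0.0631  0.2717] r [ 3.1397  0.0059 -2.1528] op 0.0417 F [ 0.13 -0.   -0.11] T [0.113 0.043 0.015] q [-0.217  0.593  1.17   0.006  1.378 -2.778]
[236.739041   231.21978152]
[-1.9, -2.7, 11.5] [0.0, 0.001, 0.009]
[-1.9, -2.6, 11.5] [0.0, 0.001, 0.009]
[-2.0, -2.6, 11.5] [0.0, 0.001, 0.009]
[-2.0, -2.6, 11.5] [0.0, 0.001, 0.009]
```

View pics/w12.png

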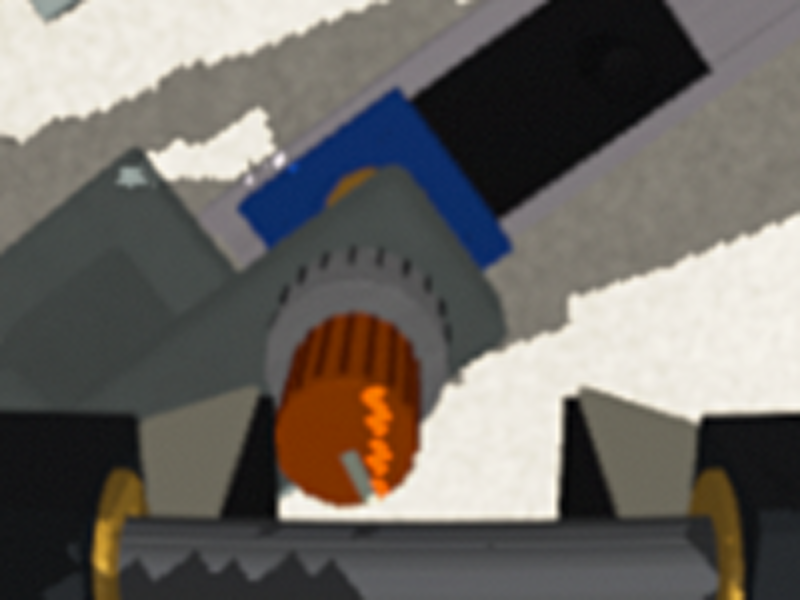

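The second view puts the knob at (236,228) in original pixels. Combining the views gives an axis of about (0.662, −0.0625), ±1.5 mm. I align, then descend with the fingers open.

Call:
apply_moves(motion=[{"offset": [-3, -4, 0], "rotation": [0, 0, 0]}, {"offset": [-3, -4, 0], "rotation": [0, 0, 0]}, {"offset": [-2, -3, 4], "rotation": [0, 0, 0]}, {"offset": [0, 0, 0], "rotation": [0, 0, 0]}, {"offset": [0, 0, 0], "rotation": [0, 0, 0]}])

```text
time: 16.8
tool_pos: [0.6645, -0.0624, 0.2689]
tool_rot: [-3.141, 0.007, -2.16]
contact_force: [-0.3, -0.7, 0.4]
opening: 0.0409
```

Run:
```python
from h import *
s=st();p=read_camera("wrist");save(p,"w13.png",(150,120,350,270),4)
plan([.6622,-.0625,.225],-2.16,n=4)
```

```text
t 16.8 p [ 0.6645 -0.0624  0.2689] r [-3.1407  0.0071 -2.1597] op 0.0409 F [-0.31 -0.72  0.39] T [0.087 0.098 0.037] q [-0.211  0.625  1.12   0.006  1.392 -2.765]
[0.4, 0.5, 10.9] [-0.0, 0.002, 0.0]
[0.4, 0.4, 10.9] [-0.0, 0.002, 0.0]
[0.4, 0.4, 10.9] [-0.0, 0.002, 0.0]
[0.3, 0.4, 10.9] [-0.0, 0.002, 0.0]
```

View pics/w13.png

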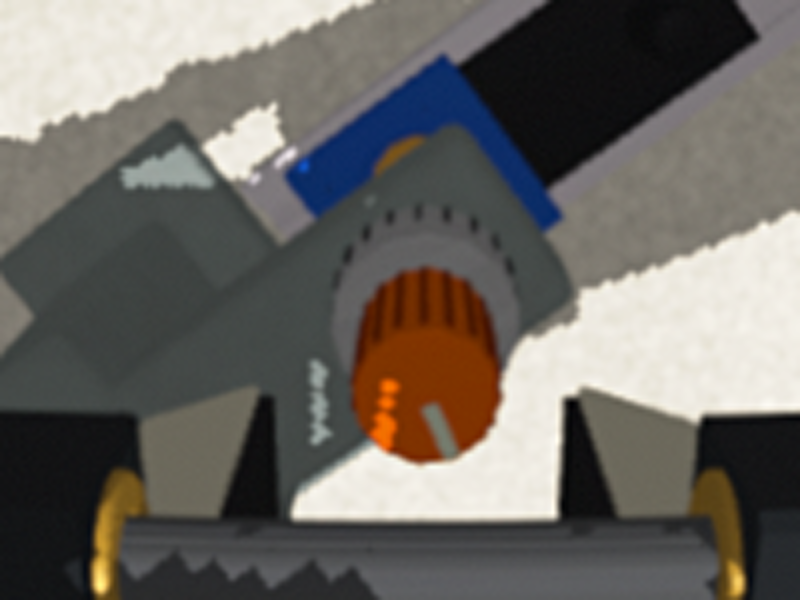

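The wrist view shows the knob at about (257,218) in original pixels, midway between the fingers. I descend.

Call:
apply_moves(motion=[{"offset": [0.4, 0.4, 10], "rotation": [0, 0.002, 0]}, {"offset": [0.4, 0.4, 11], "rotation": [0, 0.002, 0]}, {"offset": [0.4, 0.4, 11], "rotation": [0, 0.002, 0]}, {"offset": [0, 0.2, 10], "rotation": [0, 0, 0]}, {"offset": [0, 0, 0], "rotation": [0, 0, 0]}, {"offset": [0, 0, 0], "rotation": [0, 0, 0]}])

```text
time: 17.35
tool_pos: [0.6615, -0.0623, 0.2203]
tool_rot: [3.139, -0.001, -2.16]
contact_force: [0.5, -0.3, 0.5]
opening: 0.0413
```

Run:
```python
from h import *
s=st()
plan([.6622,-.0625,.2245],-2.16,n=1)
```

```text
t 17.35 p [ 0.6615 -0.0623  0.2203] r [ 3.1387e+00 -1.2000e-03 -2.1602e+00] op 0.0413 F [ 0.51 -0.27  0.55] T [0.065 0.097 0.046] q [-0.209  0.657  1.197  0.     1.291 -2.761]
[-0.2, -0.7, -4.2] [0.003, -0.001, -0.0]
```

Call:
apply_moves(motion=[{"offset": [0, -0.7, -4], "rotation": [0.003, 0, 0]}, {"offset": [0, 0, 0], "rotation": [0, 0, 0]}, {"offset": [0, 0, 0], "rotation": [0, 0, 0]}, {"offset": [0, 0, 0], "rotation": [0, 0, 0]}, {"offset": [0, 0, 0], "rotation": [0, 0, 0]}, {"offset": [0, 0, 0], "rotation": [0, 0, 0]}], grip=1, grip_force=10)

```text
time: 17.85
tool_pos: [0.6624, -0.0629, 0.2249]
tool_rot: [-3.14, -0.001, -2.16]
contact_force: [0.5, 0.1, -2.2]
opening: 0.0237
```

```bash
cat >> h.py <<'E'
def toolF(s):
    R=Ro.from_euler("xyz",s["tool_rot"]);print("Ftool",np.round(R.inv().apply(s["contact_force"]),2),"Ttool",np.round(R.inv().apply(s["torque"]),3))
E
python3 - <<'E'
from h import *
s=st();toolF(s)
E
```

```text
t 17.85 p [ 0.6624 -0.0629  0.2249] r [-3.1404e+00 -8.0000e-04 -2.1605e+00] op 0.0237 F [ 0.55  0.05 -2.25] T [0.119 0.035 0.006] q [-2.090e-01  6.540e-01  1.190e+00 -1.000e-03  1.297e+00 -2.761e+00]
Ftool [-0.35 -0.42  2.25] Ttool [-0.095 -0.079 -0.005]
```

The knob is gripped at 23.7 mm with almost no side force. I grip firmly at 40 N and turn clockwise (tool +z).

Call:
apply_moves(motion=[{"offset": [0, 0, 0], "rotation": [0, 0, 0]}, {"offset": [0, 0, 0], "rotation": [0, 0, 0]}, {"offset": [0, 0, 0], "rotation": [0, 0, 0.05]}, {"offset": [0, 0, 0], "rotation": [0, 0, 0.08]}, {"offset": [0, 0, 0], "rotation": [0, 0, 0.08]}, {"offset": [0, 0, 0], "rotation": [0, 0, 0.08]}, {"offset": [0, 0, 0], "rotation": [0, 0, 0.08]}, {"offset": [0, 0, 0], "rotation": [0, 0, 0.08]}], grip=1, grip_force=40)

```text
time: 18.52
tool_pos: [0.6624, -0.0628, 0.225]
tool_rot: [-3.14, -0.0, -2.627]
contact_force: [-0.1, 0.4, -2.4]
opening: 0.0234
```

Run:
```python
from h import *
s=st();toolF(s);s=st();toolF(s)
q=read_camera("scene");save(q,"s14.png",(160,200,240,260),8)
```

```text
t 18.52 p [ 0.6624 -0.0628  0.225 ] r [-3.1401e+00 -4.0000e-04 -2.6268e+00] op 0.0234 F [-0.15  0.37 -2.36] T [0.095 0.021 0.123] q [-2.090e-01  6.540e-01  1.190e+00 -1.000e-03  1.297e+00 -2.294e+00]
Ftool [-0.06  0.4   2.36] Ttool [-0.093 -0.029 -0.123]
t 18.52 p [ 0.6624 -0.0628  0.225 ] r [-3.1401e+00 -4.0000e-04 -2.6268e+00] op 0.0234 F [-0.15  0.37 -2.36] T [0.095 0.021 0.123] q [-2.090e-01  6.540e-01  1.190e+00 -1.000e-03  1.297e+00 -2.294e+00]
Ftool [-0.06  0.4   2.36] Ttool [-0.093 -0.029 -0.123]
```

View pics/s14.png

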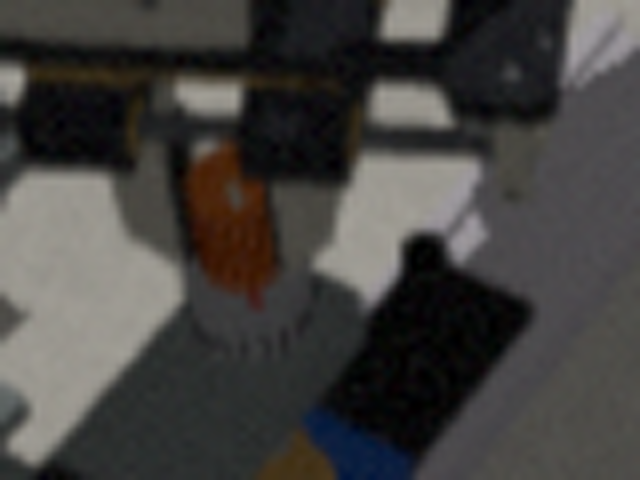

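Torque is 0.12 N·m, and the white bar and red mark turn together. I continue in bounded increments.

Call:
apply_moves(motion=[{"offset": [0, 0, 0], "rotation": [0, 0, 0.08]}, {"offset": [0, 0, 0], "rotation": [0, 0, 0.08]}, {"offset": [0, 0, 0], "rotation": [0, 0, 0.08]}, {"offset": [0, 0, 0], "rotation": [0, 0, 0.08]}])

```text
time: 18.9
tool_pos: [0.6624, -0.0627, 0.225]
tool_rot: [-3.14, 0.0, -2.955]
contact_force: [0.4, -1.5, -2.6]
opening: 0.0232
```

Run:
```python
from h import *
s=st();toolF(s)
```

```text
t 18.9 p [ 0.6624 -0.0627  0.225 ] r [-3.1400e+00  1.0000e-04 -2.9554e+00] op 0.0232 F [ 0.35 -1.5  -2.58] T [ 0.101 -0.011  0.173] q [-0.209  0.654  1.19  -0.002  1.297 -1.966]
Ftool [-0.07 -1.54  2.58] Ttool [-0.097 -0.03  -0.173]
```

Call:
apply_moves(motion=[{"offset": [0, 0, 0], "rotation": [0, 0, 0.08]}, {"offset": [0, 0, 0], "rotation": [0, 0, 0.08]}, {"offset": [0, 0, 0], "rotation": [0, 0, 0.08]}, {"offset": [0, 0, 0], "rotation": [0, 0, 0.08]}])

```text
time: 19.23
tool_pos: [0.6624, -0.0627, 0.2249]
tool_rot: [-3.14, 0.001, 3.001]
contact_force: [0.8, 0.0, -2.7]
opening: 0.023
```

Run:
```python
from h import *
s=st();toolF(s)
```

```text
t 19.23 p [ 0.6624 -0.0627  0.2249] r [-3.1400e+00  7.0000e-04  3.0009e+00] op 0.023 F [ 0.78  0.02 -2.72] T [ 0.022 -0.043  0.123] q [-0.209  0.654  1.19  -0.002  1.297 -1.638]
Ftool [-0.77  0.13  2.72] Ttool [-0.028 -0.04  -0.123]
```

Call:
apply_moves(motion=[{"offset": [0, 0, 0], "rotation": [0, 0, 0.08]}, {"offset": [0, 0, 0], "rotation": [0, 0, 0.08]}, {"offset": [0, 0, 0], "rotation": [0, 0, 0.08]}, {"offset": [0, 0, 0], "rotation": [0, 0, 0.08]}])

```text
time: 19.57
tool_pos: [0.6625, -0.0626, 0.225]
tool_rot: [-3.14, 0.001, 2.674]
contact_force: [0.7, -0.5, -2.6]
opening: 0.0229
```

Run:
```python
from h import *
s=st();toolF(s);q=read_camera("side");save(q,"d15.png",(285,120,335,210),6)
s=st();toolF(s)
```

```text
t 19.57 p [ 0.6625 -0.0626  0.225 ] r [-3.1404e+00  1.4000e-03  2.6740e+00] op 0.0229 F [ 0.71 -0.51 -2.65] T [ 0.028 -0.064  0.127] q [-0.209  0.654  1.19  -0.002  1.297 -1.311]
Ftool [-0.86 -0.13  2.65] Ttool [-0.054 -0.045 -0.127]
t 19.62 p [ 0.6625 -0.0626  0.225 ] r [-3.1404e+00  1.3000e-03  2.6690e+00] op 0.023 F [-0.03 -0.9  -1.97] T [ 0.025 -0.084  0.004] q [-0.209  0.654  1.19  -0.002  1.297 -1.307]
Ftool [-0.38 -0.81  1.97] Ttool [-0.06  -0.063 -0.004]
```

View pics/d15.png

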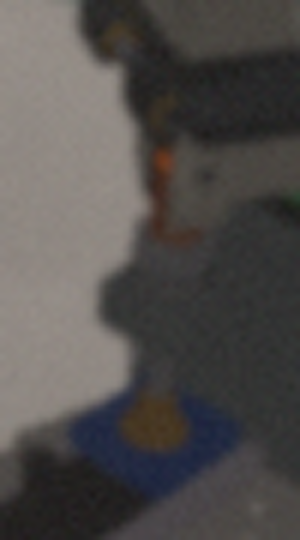

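Call:
apply_moves(motion=[{"offset": [0, 0, 0], "rotation": [0, 0, 0.08]}, {"offset": [0, 0, 0], "rotation": [0, 0, 0.08]}, {"offset": [0, 0, 0], "rotation": [0, 0, 0.08]}, {"offset": [0, 0, 0], "rotation": [0, 0, 0.08]}])

```text
time: 19.95
tool_pos: [0.6625, -0.0626, 0.2249]
tool_rot: [-3.141, 0.002, 2.352]
contact_force: [0.8, -0.8, -1.8]
opening: 0.0232
```

Run:
```python
from h import *
s=st();toolF(s)
```

```text
t 19.95 p [ 0.6625 -0.0626  0.2249] r [-3.1409e+00  1.8000e-03  2.3519e+00] op 0.0232 F [ 0.76 -0.84 -1.85] T [ 0.01  -0.119  0.131] q [-0.209  0.654  1.19  -0.002  1.296 -0.989]
Ftool [-1.13 -0.05  1.85] Ttool [-0.091 -0.076 -0.13 ]
```

Call:
apply_moves(motion=[{"offset": [0, 0, 0], "rotation": [0, 0, 0.08]}, {"offset": [0, 0, 0], "rotation": [0, 0, 0.08]}, {"offset": [0, 0, 0], "rotation": [0, 0, 0.08]}, {"offset": [0, 0, 0], "rotation": [0, 0, 0.08]}])

```text
time: 20.28
tool_pos: [0.6626, -0.0626, 0.2249]
tool_rot: [3.142, 0.002, 2.032]
contact_force: [0.3, 0.2, -2.7]
opening: 0.0231
```

Run:
```python
from h import *
s=st();toolF(s)
```

```text
t 20.28 p [ 0.6626 -0.0626  0.2249] r [3.1416e+00 2.3000e-03 2.0318e+00] op 0.0231 F [ 0.3   0.23 -2.73] T [-0.083 -0.079  0.252] q [-0.209  0.654  1.19  -0.002  1.296 -0.669]
Ftool [0.08 0.37 2.73] Ttool [-0.035 -0.11  -0.252]
```

Torque has risen to 0.25 N·m, so the pin is clamped and the ratchet began to slip somewhere in the last 0.32 rad. I turn a small step to confirm and then look at the marks.

Call:
apply_moves(motion=[{"offset": [0, 0, 0], "rotation": [0, 0, 0.06]}, {"offset": [0, 0, 0], "rotation": [0, 0, 0.06]}])

```text
time: 20.45
tool_pos: [0.6626, -0.0626, 0.2249]
tool_rot: [3.141, 0.003, 1.913]
contact_force: [-0.0, 0.2, -2.2]
opening: 0.0233
```

Run:
```python
from h import *
s=st();toolF(s)
a=read_camera("scene")["img"][205:250,165:215,::-1];b=read_camera("side")["img"][125:180,290:340,::-1]
c=read_camera("wrist");save(c,"w16.png",(130,110,370,290),3.3)
r=lambda i:cv2.resize(i,(400,420),interpolation=cv2.INTER_CUBIC)
cv2.imwrite("pics/ab16.png",np.hstack([r(a),r(b)]))
```

```text
t 20.45 p [ 0.6626 -0.0626  0.2249] r [3.1413e+00 2.5000e-03 1.9129e+00] op 0.0233 F [-0.05  0.15 -2.23] T [-0.059 -0.057  0.281] q [-0.208  0.654  1.19  -0.002  1.296 -0.55 ]
Ftool [0.17 0.   2.23] Ttool [-0.035 -0.074 -0.281]
```

View pics/ab16.png

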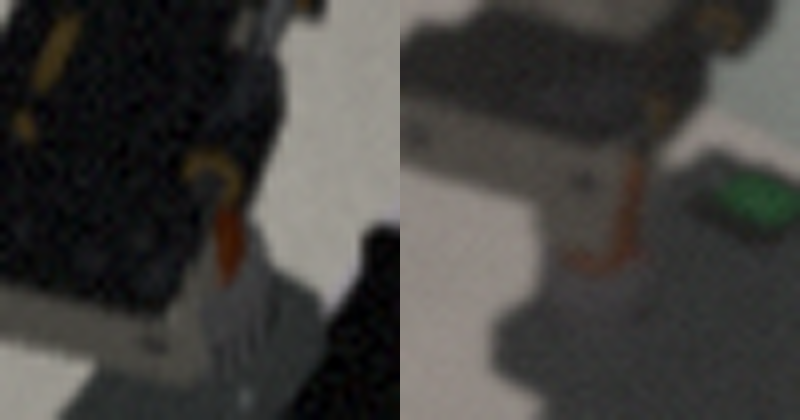

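View pics/w16.png

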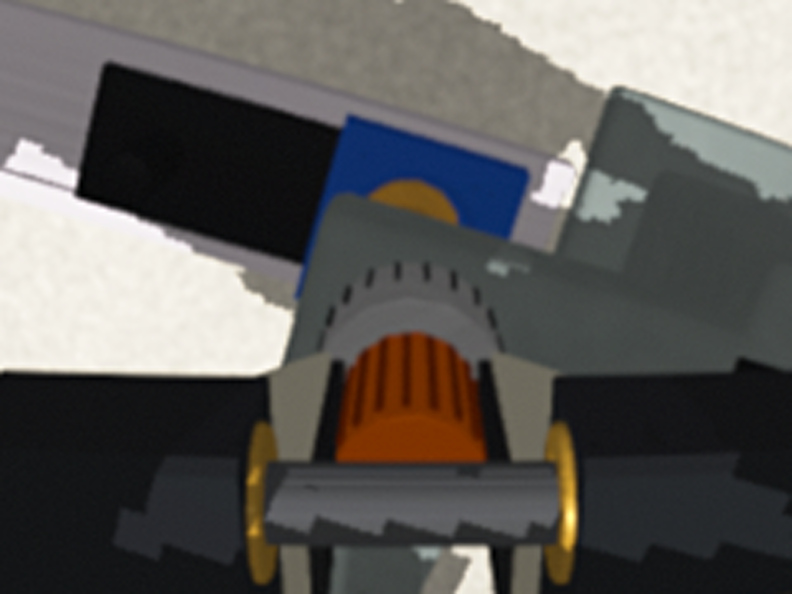

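Torque of 0.28 N·m confirms ratchet slip; so far it is between about 0.1 and 0.44 rad. I turn 0.42 rad further, then release and measure the marks.

Call:
apply_moves(motion=[{"offset": [0, 0, 0], "rotation": [0, 0, 0.07]}, {"offset": [0, 0, 0], "rotation": [0, 0, 0.07]}, {"offset": [0, 0, 0], "rotation": [0, 0, 0.07]}, {"offset": [0, 0, 0], "rotation": [0, 0, 0.07]}, {"offset": [0, 0, 0], "rotation": [0, 0, 0.07]}, {"offset": [0, 0, 0], "rotation": [0, 0, 0.07]}])

```text
time: 21.1
tool_pos: [0.6627, -0.0626, 0.225]
tool_rot: [3.14, 0.003, 1.505]
contact_force: [0.1, -0.2, -1.9]
opening: 0.0232
```

Run:
```python
from h import *
s=st();toolF(s)
```

```text
t 21.1 p [ 0.6627 -0.0626  0.225 ] r [3.1401e+00 2.7000e-03 1.5048e+00] op 0.0232 F [ 0.12 -0.22 -1.89] T [-0.053 -0.078  0.292] q [-0.208  0.654  1.19  -0.003  1.296 -0.142]
Ftool [-0.21  0.13  1.89] Ttool [-0.082 -0.047 -0.292]
```

Call:
apply_moves(motion=[{"offset": [0, 0, 0], "rotation": [0, 0, 0]}, {"offset": [0, 0, 0], "rotation": [0, 0, 0]}, {"offset": [0, 0, 0], "rotation": [0, 0, 0]}, {"offset": [0, 0, 0], "rotation": [0, 0, 0]}, {"offset": [0, 0, -15], "rotation": [0, 0, 0]}, {"offset": [0, 0, -30], "rotation": [0, 0, 0]}, {"offset": [0, 0, -30], "rotation": [0, 0, 0]}, {"offset": [-20, 0, 0], "rotation": [0, 0, 0]}, {"offset": [-23, 0, 0], "rotation": [0, 0, 0]}, {"offset": [0, 0, 0], "rotation": [0, 0, 0]}, {"offset": [0, 0, 0], "rotation": [0, 0, 0]}], grip=0.55)

```text
time: 22.02
tool_pos: [0.6605, -0.1055, 0.3062]
tool_rot: [3.137, 0.003, 1.531]
contact_force: [-0.8, 0.2, -0.5]
opening: 0.0412
```

Run:
```python
from h import *
s=st();p=read_camera("wrist");np.save("w17.npy",p["img"])
c=wproj(p,s,[.662,-.0625,.186]);print(c)
x,y=int(c[0])-40,int(c[1])-35;print(x,y)
save(p,"w17.png",(x,y,x+80,y+70),8)
q=read_camera("side");save(q,"d17.png",(270,120,350,215),6)
```

```text
t 22.02 p [ 0.6605 -0.1055  0.3062] r [3.1373e+00 3.1000e-03 1.5313e+00] op 0.0412 F [-0.84  0.17 -0.5 ] T [-0.106  0.069  0.055] q [-0.272  0.608  1.05  -0.002  1.478 -0.232]
[253.46647784 147.26708612]
213 112
```

View pics/w17.png

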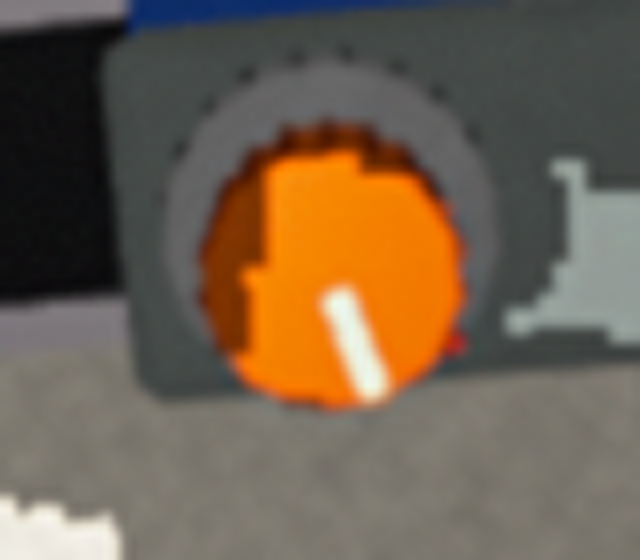

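View pics/d17.png

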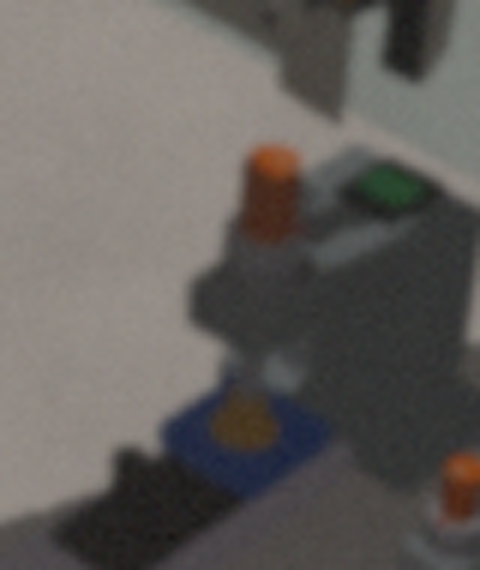

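Run:
```python
from h import *
s=st();p=read_camera("wrist")
f=lambda x,y:(213+x/8-.5,112+y/8-.5)
A=lambda v:np.arctan2(v[1],v[0])
k=wray(p,s,f(333,275),.186)[:2];b0=wray(p,s,f(339,294),.186)[:2];b1=wray(p,s,f(375,393),.186)[:2]
d=np.array([wray(p,s,f(x,y),.15)[:2] for x,y in((165,230),(498,230),(332,58))])
dc=(d[0]+d[1])/2;m=wray(p,s,f(455,345),.15)[:2]
print("knob c",k,"drum c",dc,"r",np.hypot(*(d[0]-d[1]))/2,"top",d[2],np.hypot(*(m-dc)))
print("bar",A(b1-k),A(b1-b0),"mark (drum c)",A(m-dc),"(knob c)",A(m-k))
```

```text
t 22.12 p [ 0.6605 -0.1051  0.3058] r [3.1379 0.0033 1.5312] op 0.0414 F [ 0.33 -0.2   0.47] T [-0.097  0.002  0.006] q [-0.271  0.609  1.051 -0.002  1.478 -0.232]
knob c [ 0.66242884 -0.06107719] drum c [ 0.66240029 -0.06130308] r 0.01738087675492038 top [ 0.66316065 -0.04337781] 0.01786253640624272
bar -1.2717848617208518 -1.2649584425940368 mark (drum c) -0.7954540122987603 (knob c) -0.8053687137561479
```

The wrist picture shows the bar about 0.45 ± 0.05 rad clockwise of the red mark, so slip is about 0.45 rad against a target of 0.785. I regrip and add about 0.34 rad.

Call:
apply_moves(motion=[{"offset": [20, 1, 0], "rotation": [0, 0, 0]}, {"offset": [21, 1, 0], "rotation": [0, 0, 0]}, {"offset": [0, 0, 10], "rotation": [0.003, 0, 0]}, {"offset": [0, 0, 20], "rotation": [0, 0, 0]}, {"offset": [0, 0, 0], "rotation": [0, 0, 0]}, {"offset": [0, 0, 0], "rotation": [0, 0, 0]}])

```text
time: 22.67
tool_pos: [0.6638, -0.0587, 0.2724]
tool_rot: [-3.138, 0.002, 1.538]
contact_force: [0.0, 0.5, 0.8]
opening: 0.0414
```

Run:
```python
from h import *
s=st();plan([.6626,-.0626,.225],1.53,n=3)
```

```text
t 22.67 p [ 0.6638 -0.0587  0.2724] r [-3.1385e+00  2.0000e-03  1.5378e+00] op 0.0414 F [0.01 0.52 0.76] T [-0.087 -0.022 -0.026] q [-0.202  0.625  1.112 -0.003  1.408 -0.169]
[-1.3, -0.3, 15.8] [-0.001, 0.001, 0.003]
[-1.3, -0.3, 15.8] [-0.001, 0.001, 0.003]
[-1.3, -0.3, 15.8] [-0.001, 0.001, 0.003]
```

Call:
apply_moves(motion=[{"offset": [-1.5, -0.4, 13], "rotation": [-0.001, 0.001, 0]}, {"offset": [-1.5, -0.4, 14], "rotation": [-0.001, 0.001, 0]}, {"offset": [-1, -0.4, 14], "rotation": [-0.001, 0, 0]}, {"offset": [0, 0, 0], "rotation": [0, 0, 0]}, {"offset": [0, 0, 0], "rotation": [0, 0, 0]}])

```text
time: 23.08
tool_pos: [0.6631, -0.0636, 0.233]
tool_rot: [3.139, 0.001, 1.539]
contact_force: [-0.2, -0.0, -0.1]
opening: 0.0412
```

Run:
```python
from h import *
s=st();plan([.6626,-.0626,.225],1.53,n=1)
```

```text
t 23.08 p [ 0.6631 -0.0636  0.233 ] r [3.1394e+00 8.0000e-04 1.5388e+00] op 0.0412 F [-0.22 -0.05 -0.14] T [-0.081  0.039  0.039] q [-0.21   0.648  1.178 -0.     1.313 -0.178]
[1.0, -0.5, 8.0] [0.002, 0.001, 0.009]
```

Call:
apply_moves(motion=[{"offset": [1, -0.5, 8], "rotation": [0.002, 0, 0]}, {"offset": [0, 0, 0], "rotation": [0, 0, 0]}, {"offset": [0, 0, 0], "rotation": [0, 0, 0]}, {"offset": [0, 0, 0], "rotation": [0, 0, 0]}, {"offset": [0, 0, 0], "rotation": [0, 0, 0]}, {"offset": [0, 0, 0], "rotation": [0, 0, 0]}], grip=1, grip_force=40)

```text
time: 23.58
tool_pos: [0.6627, -0.063, 0.2272]
tool_rot: [3.141, 0.002, 1.539]
contact_force: [-0.1, -0.4, -2.4]
opening: 0.0231
```

Run:
```python
from h import *
s=st();toolF(s)
```

```text
t 23.58 p [ 0.6627 -0.063   0.2272] r [3.1406e+00 1.6000e-03 1.5387e+00] op 0.0231 F [-0.09 -0.42 -2.36] T [-0.173  0.073 -0.027] q [-2.090e-01  6.520e-01  1.187e+00 -1.000e-03  1.301e+00 -1.770e-01]
Ftool [-0.42 -0.08  2.36] Ttool [ 0.067 -0.175  0.027]
```

Call:
apply_moves(motion=[{"offset": [0, 0, 0], "rotation": [0, 0, 0.07]}, {"offset": [0, 0, 0], "rotation": [0, 0, 0.07]}, {"offset": [0, 0, 0], "rotation": [0, 0, 0.07]}, {"offset": [0, 0, 0], "rotation": [0, 0, 0.07]}, {"offset": [0, 0, 0], "rotation": [0, 0, 0.06]}])

```text
time: 24.0
tool_pos: [0.6627, -0.063, 0.2272]
tool_rot: [3.14, 0.002, 1.188]
contact_force: [-0.8, -0.2, -1.7]
opening: 0.023
```

Run:
```python
from h import *
s=st();toolF(s)
```

```text
t 24.0 p [ 0.6627 -0.063   0.2272] r [3.1402e+00 2.2000e-03 1.1880e+00] op 0.023 F [-0.82 -0.17 -1.71] T [-0.152  0.227  0.238] q [-0.209  0.653  1.186 -0.002  1.302  0.175]
Ftool [-0.46 -0.7   1.71] Ttool [ 0.154 -0.225 -0.239]
```

Turned 0.35 rad at slip torque. I release, lift and view the marks.

Call:
apply_moves(motion=[{"offset": [0, 0, 0], "rotation": [0, 0, 0]}, {"offset": [0, 0, 0], "rotation": [0, 0, 0]}, {"offset": [0, 0, 0], "rotation": [0, 0, 0]}, {"offset": [0, 0, 0], "rotation": [0, 0, 0]}, {"offset": [0, 0, -15], "rotation": [0, 0, 0]}, {"offset": [0, 0, -30], "rotation": [0, 0, 0]}, {"offset": [0, 0, -30], "rotation": [0, 0, 0]}, {"offset": [-20, 0, 0], "rotation": [0, 0, 0]}, {"offset": [-23, 0, 0], "rotation": [0, 0, 0]}, {"offset": [0, 0, 0], "rotation": [0, 0, 0]}, {"offset": [0, 0, 0], "rotation": [0, 0, 0]}], grip=0.55)

```text
time: 24.92
tool_pos: [0.6481, -0.1028, 0.3086]
tool_rot: [3.133, 0.0, 1.2]
contact_force: [0.7, 0.4, -0.4]
opening: 0.0412
```

Run:
```python
from h import *
s=st();p=read_camera("wrist");np.save("w18.npy",p["img"])
c=wproj(p,s,[.662,-.0625,.186]);print(c)
x,y=int(c[0])-40,int(c[1])-35;print(x,y)
save(p,"w18.png",(x,y,x+80,y+70),8)
```

```text
t 24.92 p [ 0.6481 -0.1028  0.3086] r [3.1325e+00 1.0000e-04 1.1999e+00] op 0.0412 F [ 0.71  0.38 -0.41] T [-0.077  0.094  0.028] q [-2.740e-01  5.780e-01  1.096e+00 -1.000e-03  1.458e+00  9.700e-02]
[250.89135847 147.78574881]
210 112
```

View pics/w18.png

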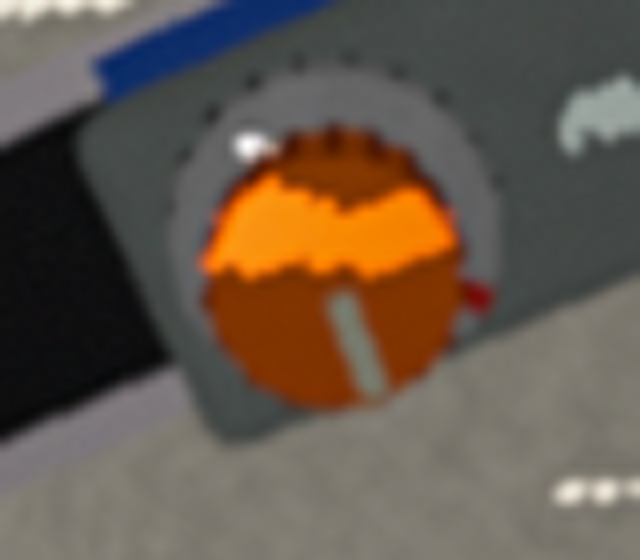

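Run:
```python
from h import *
s=st();p=read_camera("wrist")
f=lambda x,y:(210+x/8-.5,112+y/8-.5)
A=lambda v:np.arctan2(v[1],v[0])
k=wray(p,s,f(333,276),.186)[:2];b0=wray(p,s,f(341,296),.186)[:2];b1=wray(p,s,f(374,395),.186)[:2]
d=np.array([wray(p,s,f(x,y),.15)[:2] for x,y in((170,230),(500,230),(332,63))])
dc=(d[0]+d[1])/2;m=wray(p,s,f(478,297),.15)[:2]
print("knob c",k,"drum c",dc,"r",np.hypot(*(d[0]-d[1]))/2,np.hypot(*(m-dc)))
print("bar",A(b1-k),A(b1-b0),"mark",A(m-dc),A(m-k))
q=read_camera("scene");save(q,"s18.png",(140,190,260,280),6)
q=read_camera("side");save(q,"d18.png",(270,120,350,215),6)
```

```text
t 24.97 p [ 0.6482 -0.1029  0.3086] r [3.1323e+00 6.0000e-04 1.1998e+00] op 0.0411 F [-0.32 -0.03  0.28] T [-0.103  0.039  0.005] q [-2.740e-01  5.790e-01  1.096e+00 -1.000e-03  1.458e+00  9.800e-02]
knob c [ 0.66269807 -0.06155006] drum c [ 0.66288284 -0.0616036 ] r 0.01742580150462995 0.016795407724632633
bar -1.6151682592420378 -1.6249355962044558 mark -0.8158338928139549 -0.810063285626667
```

View pics/s18.png

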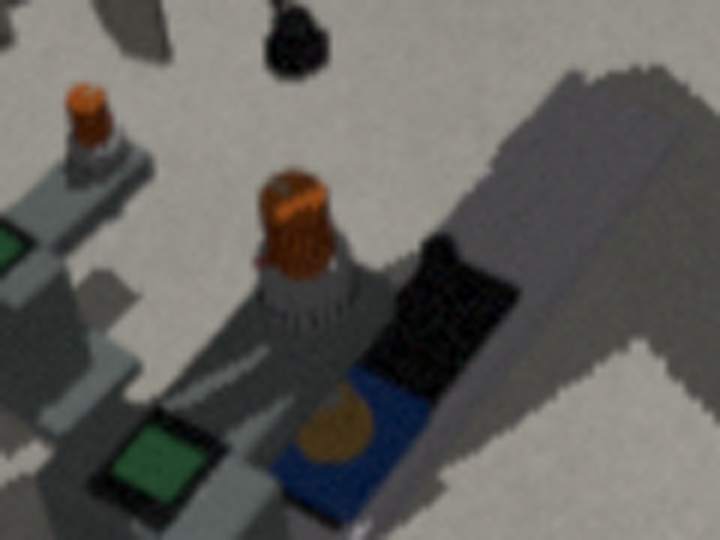

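View pics/d18.png

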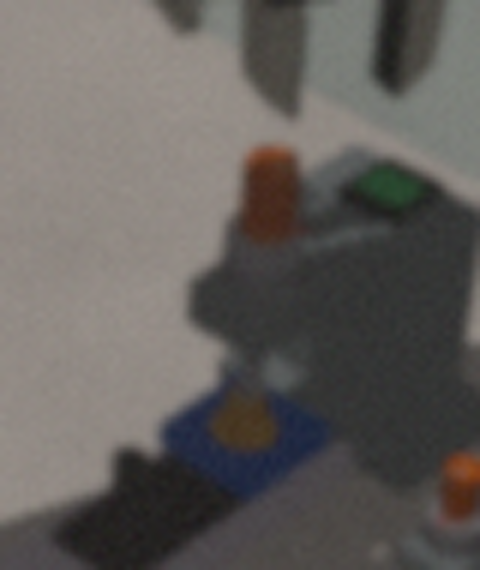

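The bar is 0.80 rad past the mark, or an eighth of a turn, and the mark itself did not move during the second grip (−0.80 → −0.81). The pin is clamped and the gripper is clear, so I hand in.

Run:
```python
from h import *
s=st();print(hand_in())
```

```text
t 25.12 p [ 0.6482 -0.1018  0.3076] r [3.1343e+00 4.0000e-04 1.2009e+00] op 0.0412 F [-0.16 -0.73  0.2 ] T [-0.104  0.097  0.034] q [-2.720e-01  5.800e-01  1.097e+00 -1.000e-03  1.458e+00  9.800e-02]
the job is handed in; nothing more can be done
None
```

The brass pin is clamped in the middle-sized gauge with the ratchet slipped about an eighth of a turn, and the job was handed in at about 25 s. I stood the pin in the blue nest and pushed the slide to its stop by the post. I then turned the orange knob clockwise in two grips.

**Last checks:**
- **Clamp:** the turning torque rose from about 0.13 to 0.28 N·m, and the red drum mark did not move during the second grip.
- **Slip:** the white bar is 0.80 rad past the red mark, against a target of 0.785 and a limit of 1.26. I expect this to be good to about 0.06 rad, because the bar and mark already read 0.07 rad apart at the start.
- **Slide:** home, stopped hard after about 109 mm of travel with a peak reading of 9 N. The network's nest location lies on the spindle axis to within about 4 mm.
- **Robot:** gripper open and about 8 cm above the grip height, touching nothing.
- **Spare pin, mouse and probe:** never touched; I did not measure them again after the job.

**One disagreement:** the views of the knob axis differed by about 2 mm. It did not matter, because the jaws closed on the knob with almost no side force.

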